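Clip the stirring spoon into the free place of the rack

TASK

Pick up the wooden stirring spoon from the ledge and press its handle into the one free place of the sloping utensil rack, blade end up the slope, until it has snapped fully home in both of that place's pairs of spring clips, then let go. Leave the turner and the ladle clipped where they are, and do not disturb the other things on the ledge.

Things in the scene. Friction and masses are not known exactly. Their poses are not given: they have to be found in the camera images.
- spoon: Wooden stirring spoon (flat paddle), 200 long, about 80 g, lying flat. Origin: centre of its underside; x along it towards the blade, z up. Round handle, diameter 22, from x = -100 to +30, axis 11 above the underside; flat blade 50 wide, 12 thick, x = +30 to +100, underside level with the handle's. Centre of mass near x = -10.
- spoon_handle (a point): Point on the axis of the spoon's handle, at the middle of the handle's length (35 behind the spoon's origin, 11 above its underside). Lies on the place's point when the spoon is clipped in. Axes as the spoon's.
- spoon_tip (a point): Far end of the spoon's blade, 100 ahead of the spoon's origin, at the height of the handle's axis.
- board: Wooden board of the fixed utensil rack, 200 (slope) by 310, leaning 30 degrees from level, face up and towards the robot. Origin: centre of the face, 85 above the ledge; x up the slope, away from the robot, y sideways, z square out of the face. Three places, at y = -95, 0, +95. A sill 45 tall crosses the low edge, upper side at x = -77; a clipped handle may slide down 12 onto it.
- place0 (a point): Seat of the place at y = -95 of the board (x = 0, 35 out of the face; axes as the board's): the middle of a clipped handle's axis lies here. Two pairs of sprung steel jaws, centred 40 below and 40 above it along x, each 18 long in x, reach to 61 above the face; between the pairs 60 is free for fingers.
- place1 (a point): Seat of the middle place (y = 0), built alike. Push a handle in square to the face: mouths 30 wide at the top narrow to a 16 throat 46 above the face; each jaw gives way sideways (3 N plus 2 N per mm), then snaps over the 22 handle, which rests on pads, axis 35 above the face. Pushing in takes 10 to 20 N in all.
- place2 (a point): Seat of the place at y = +95 of the board, built alike.
- turner: Turner with a round wooden handle and a flat steel blade 60 wide, 230 long, clipped in one of the three places at the start. Origin: on its handle's axis, at the seat point of the place it occupies; z is vertical (its frame is level, although the turner slopes).
- ladle: Ladle with a round wooden handle and a round steel bowl 66 across, 225 long, clipped in another of the three places. Origin: on its handle's axis, at the seat point of the place it occupies; z is vertical.
- carrier: Bystander: stainless steel food carrier, three clipped tiers, 130 across and 229 tall with its bail. Origin: centre of underside.
- cup: Bystander: blue plastic cup, 76 across, 95 tall. Origin: centre of underside.
- saucer: Bystander: green ceramic saucer, 140 across, 20 tall. Origin: centre of underside.
- pot_lid: Bystander: small aluminium pot lid lying upside down on its knob, 140 across, 36 tall. Origin: centre of underside.
- bowl: Bystander: white bowl, 120 across, 50 tall. Origin: centre of underside.
- tin: Bystander: plain aluminium tin, 74 across, 110 tall. Origin: centre of underside.
There are look-alikes about, which are no part of the job. There is more than one size of the spoon; the job needs the smaller.

How it is judged (in metres and radians):
On the way:
1. the spoon has been lifted clear of the ledge (height (world z) of spoon_handle above 0.06 m), for 0.1 s.
At the end, for the whole second after the job is handed in: Spoon at rest in the free place: handle middle within 6 mm sideways and 20 mm along the slope of the seat point, axis 29 to 40 mm off the board, within 0.1 rad of the slope line, blade end up the slope; turner and ladle within 12 mm of their starts (((x of spoon_handle in the frame of board between -0.02 and 0.02 m and y of spoon_handle in the frame of board between -0.101 and -0.089 m and z of spoon_handle in the frame of board between 0.029 and 0.04 m) or (x of spoon_handle in the frame of board between -0.02 and 0.02 m and y of spoon_handle in the frame of board between -0.006 and 0.006 m and z of spoon_handle in the frame of board between 0.029 and 0.04 m) or (x of spoon_handle in the frame of board between -0.02 and 0.02 m and y of spoon_handle in the frame of board between 0.089 and 0.101 m and z of spoon_handle in the frame of board between 0.029 and 0.04 m)) and angle between the x axis of spoon and the x axis of board, either way round below 0.1 rad and x of spoon_tip in the frame of board above 0.08 m and linear speed of spoon below 0.02 m/s and distance of each of turner, ladle from where it was at the start of the episode below 0.012 m); the robot touches nothing.
It fails at once if the turner or the ladle is moved by more than 25 mm (distance of any of turner, ladle from where it was at the start of the episode above 0.025 m).
It fails at once if a bystander (carrier, cup, saucer, pot lid, bowl, tin) is moved by more than 30 mm (distance of any of carrier, cup, saucer, pot_lid, bowl, tin from where it was at the start of the episode above 0.03 m).
It also fails if it takes over 45 s, if anything falls off the work surface, if the arm or the gripper's body presses on something with over 40 N, if the wrist force passes 120 N, or if a joint passes its speed limit or range.

ROBOT

A 6-joint arm with a two-finger parallel gripper is mounted at the origin on the work surface. World frame = base frame: x ahead of the robot, y to its left, z up, the work surface at z = 0. Lengths are in mm, angles in rad, forces in N, time in s.
With the tool pointing down it reaches from about 350 to 925 mm from the base axis. Payload 6.4 kg.
Tool frame: the origin (TCP) lies between the finger pads; the fingertips stand 25 mm ahead of it and the grasp point (between the pads) lies 6 mm ahead of it; x points along the fingers, z is the direction in which the jaws open and shut, and the axes are right-handed (so a half turn about x gives the same grasp; the last joint's range is limited). The gripper opens to 85 mm and grips with 20 to 120 N. Pads are 22 mm wide; open, the fingers measure 114 mm over their backs; the gripper's body (76 mm by 85 mm) begins 54 mm behind the grasp point. The pads swing forward as they close: fully open they stand 13 mm farther back than shut.
Start: joints at [-1.514, 0.245, 1.558, -0, 1.339, -0.174], TCP at [148.696, -632.774, 220.79] pointing down, gripper open.
Joint ranges: [-3.13, 3.13], [-1.02, 2.26], [0.13, 2.54], [-0.95, 4.09], [0.21, 2.88], [-2.74, 2.74]. Speed limits (rad/s): [2.57, 2.57, 3.14, 3.14, 3.14, 3.14].

INTERFACE

Orientations are given as [roll, pitch, yaw] about the fixed x, y, z axes, in that order (R = Rz(yaw) Ry(pitch) Rx(roll)).
In Python, from rig import bot, optics, order gives the robot as it stands. The module is installed in compiled form; this text tells all that it offers.
- The arm moves only by the tool step_arm, never from a script. Its argument "commands" is text: rows parted by semicolons, each of 5 numbers parted by spaces: the shift along the tool's x, y, z in cm, then the turn about the tool's x in rad, then the closure, from 0 (fully open) to 1 (shut). In form: dx dy dz yaw hand; .... A call has 1 to 10 rows; each row shifts and turns the pose as measured when the row begins, along the tool's axes as they then stand; what a row does not reach is not made up. A row lasts 1/12 s, in which the tool goes at most 41.7 mm and 7.16 degrees, less where a joint would pass 70% of its speed; a pose out of reach is approached as far as the arm can. A call with a gripper value outside its range is refused whole. The fingers move at their own pace and stop on an object; "squeeze" is the grip in N (left out, the last holds). Time passes only in rows, so rows that do not move let the fingers close. It gives the time, the measured TCP pose, the force and the opening at its end, in the units of the state.
- bot.get_obs(): the state, without advancing time (a new reading comes with each control period).
- optics.grab_frame(name): name is "scene" or "top"; returns (picture, depth): 480x640x3 uint8, red, green, blue; 480x640 float32, mm along the optical axis (not along the pixel's ray), 0 where there is no reading.
- optics.camera_model(name): a dict with "fovy" (degrees; the focal length in pixels is half the picture's height over the tangent of half this angle, whatever the lens; pixels are square), "cx", "cy" (the principal point, pixels), "dist" ([k1, k2, p1, p2, k3] as OpenCV has them; the pictures are not rectified), "view" (4x4, takes a point from world to camera coordinates). Camera axes: x right, y up, looking along -z (the intrinsics and any distortion apply to the point x, -y, -z); pixel columns grow to the right and rows downward; lengths in mm; the calibration is good to about 2 mm. A picture is of the moment at which its call begins. camera_model takes no time and is no camera call.
- order.hand_in(): hands the job in, once; it reports no verdict.
The state is a dict: "time_s": time; "qpos": joint angles; "qd": joint speeds; "tau": joint torques, N m; "tool_pos": TCP position; "tool_rot": TCP orientation; "ft_force": force on the tool from outside, world axes, zero at the start; "torque": the same for the moment, N m; "finger_gap": finger opening in mm.
Only numpy, scipy, OpenCV 4.12 (cv2) and the standard library are available. Lean on these libraries where they do the work, as an engineer would, in place of code of your own. Each camera call takes 0.05 s, during which the arm holds its last target.

## Working session

There is one attempt and no reset: what is moved stays moved. The work goes in short steps, Python scripts to look and compute and a tool call to move; the robot and the scene stay as the last step left them, time stands still between calls to the robot, and variables do not carry over. Pictures are saved under pics/ and viewed, and the job is handed in when it is done.

Besides the shell and the picture viewer there is one more tool, called after "Emit:" as name(argument=value, ...), one argument or row to a line, values as JSON. step_arm: Moves the arm, as the interface text tells. Its arguments: {"type":"object","properties":{"commands":{"type":"string"},"squeeze":{"type":"number"}},"required":["commands"]}

```bash
mkdir -p pics; python3 - <<'E'
from rig import bot, optics, order
import cv2,numpy as np,pickle
print(bot.get_obs())
for n in ["scene","top"]:
    p,d=optics.grab_frame(n); m=optics.camera_model(n); print(n,m)
    pickle.dump((p,d,m),open(f'{n}0.pkl','wb'))
    cv2.imwrite(f'pics/{n}0.png',p[:,:,::-1])
E
```

```text
{'time_s': 0.0, 'qpos': array([-1.51408463e+00,  2.45834625e-01,  1.55906466e+00, -6.99680906e-06,
        1.33867688e+00, -1.74084780e-01]), 'qd': array([-0.00112194, -0.00015065, -0.00278807,  0.00100391, -0.00036717,
        0.00079969]), 'tau': array([-2.45246820e-04, -4.29506207e+01, -3.26133907e+01, -3.11614549e-04,
        5.23764436e-03,  1.03886799e-07]), 'tool_pos': array([ 148.66873759, -632.15784722,  219.63996587]), 'tool_rot': array([2.97093913, 1.5688128 , 1.63094089]), 'ft_force': array([ 0.2965284 ,  0.51671989, -0.48310962]), 'torque': array([ 0.01064102, -0.05564579, -0.00522338]), 'finger_gap': 85.61763751806663}
scene {'fovy': 45.2765967292747, 'cx': 321.4586727575291, 'cy': 238.19687531034205, 'dist': array([-0.03054047,  0.        ,  0.        ,  0.        ,  0.        ]), 'view': array([[ 6.90596751e-01,  7.23171957e-01,  9.92207941e-03,
        -3.38724055e+02],
       [-3.94604365e-01,  3.65261496e-01,  8.43131920e-01,
         1.01498576e+02],
       [ 6.06105207e-01, -5.86179461e-01,  5.37615213e-01,
        -1.87080696e+03],
       [ 0.00000000e+00,  0.00000000e+00,  0.00000000e+00,
         1.00000000e+00]])}
top {'fovy': 55.66730962023258, 'cx': 320.52240416389213, 'cy': 241.77452446873872, 'dist': array([8.51696705e-05, 0.00000000e+00, 0.00000000e+00, 0.00000000e+00,
       0.00000000e+00]), 'view': array([[-5.64612711e-03, -9.99790973e-01,  1.96502427e-02,
        -2.71958264e+00],
       [ 9.89903808e-01, -2.80501366e-03,  1.41713028e-01,
        -5.22294090e+02],
       [-1.41628287e-01,  2.02519799e-02,  9.89712729e-01,
        -1.37895089e+03],
       [ 0.00000000e+00,  0.00000000e+00,  0.00000000e+00,
         1.00000000e+00]])}
```

View pics/scene0.png

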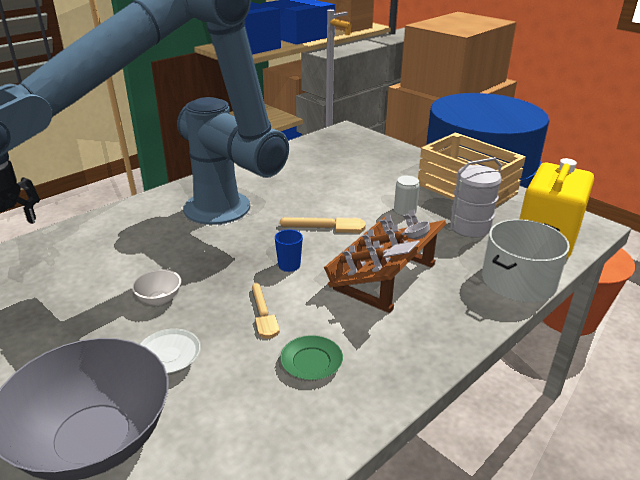

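View pics/top0.png

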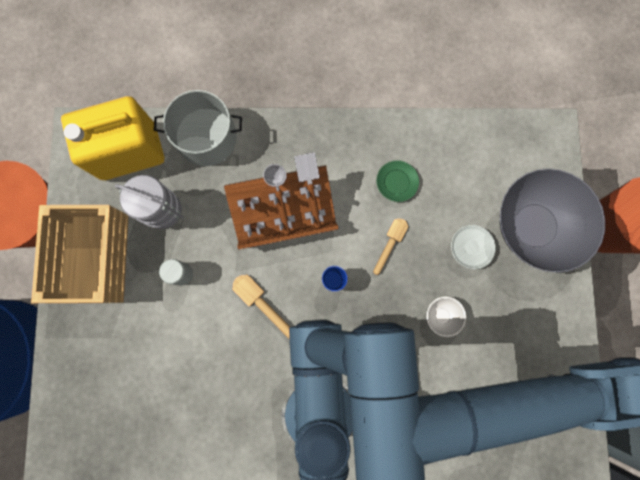

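```bash
cat > h.py <<'E'
import numpy as np,cv2,pickle
def K(m):
    f=240/np.tan(np.radians(m['fovy']/2)); return np.array([[f,0,m['cx']],[0,f,m['cy']],[0,0,1]])
def ray(m,uv):
    n=cv2.undistortPoints(np.asarray(uv,float).reshape(-1,1,2),K(m),m['dist']).reshape(-1,2)
    R=m['view'][:3,:3];t=m['view'][:3,3]
    d=np.c_[n[:,0],-n[:,1],-np.ones(len(n))]
    return -R.T@t, d@R   # origin, dirs (depth-scaled)
def plane(m,uv,z):
    o,d=ray(m,uv); return o+d*((z-o[2])/d[:,2])[:,None]
def pts(m,uv,D):
    o,d=ray(m,uv); return o+d*np.asarray(D)[:,None]
def proj(m,P):
    P=np.atleast_2d(P)@m['view'][:3,:3].T+m['view'][:3,3]
    P=P*[1,-1,-1]
    return cv2.projectPoints(P,np.zeros(3),np.zeros(3),K(m),m['dist'])[0].reshape(-1,2)
def load(n): return pickle.load(open(n,'rb'))
E
python3 - <<'E'
from h import *
p,d,m=load('top0.pkl'); s,sd,sm=load('scene0.pkl')
cv2.imwrite('pics/topz.png',cv2.resize(p[140:300,200:430,::-1],None,fx=3.4,fy=3.4,interpolation=cv2.INTER_CUBIC))
cv2.imwrite('pics/scz.png',cv2.resize(s[180:350,230:460,::-1],None,fx=3.4,fy=3.4,interpolation=cv2.INTER_CUBIC))
# spoon masks
hsv=cv2.cvtColor(p,cv2.COLOR_RGB2HSV)
mk=cv2.inRange(hsv,(8,80,110),(30,255,255))
n,l,st,c=cv2.connectedComponentsWithStats(mk)
for i in range(1,n):
    if st[i,4]>60:
        v,u=np.where(l==i); P=plane(m,np.c_[u,v],11); 
        r=cv2.minAreaRect(P[:,:2].astype(np.float32)); print(i,st[i],r)
E
```

```text
1 [  61   96  102   85 5426] ((867.6455688476562, 673.4955444335938), (259.74151611328125, 284.1644592285156), 17.451168060302734)
2 [   0  160  111  144 8569] ((567.1073608398438, 840.0560302734375), (460.6187438964844, 356.0388488769531), 1.0631226301193237)
3 [ 610  177   30   73 1345] ((623.7705078125, -993.5451049804688), (95.15631866455078, 240.09654235839844), 83.92684173583984)
4 [ 224  178  114   71 2459] ((638.861328125, 123.00218200683594), (215.50904846191406, 330.3843078613281), 11.590593338012695)
9 [294 190  25  38 333] ((634.1666259765625, 35.45484161376953), (133.25494384765625, 53.795440673828125), 16.948923110961914)
13 [108 208   9  88 237] ((498.955322265625, 649.3884887695312), (9.799652099609375, 274.783203125), 89.82081604003906)
20 [121 219   6  76 190] ((482.5688171386719, 611.6213989257812), (8.191194534301758, 236.26234436035156), 89.94324493408203)
21 [373 219  35  56 599] ((511.0969543457031, -223.37210083007812), (49.75050354003906, 196.8313446044922), 62.160728454589844)
22 [ 51 220   8  73 244] ((484.7705383300781, 825.9313354492188), (10.573447227478027, 226.21131896972656), 89.90029907226562)
28 [ 233  275   56   63 1021] ((326.8858642578125, 172.44015502929688), (244.00718688964844, 65.25226593017578), 45.50404357910156)
```

View pics/topz.png

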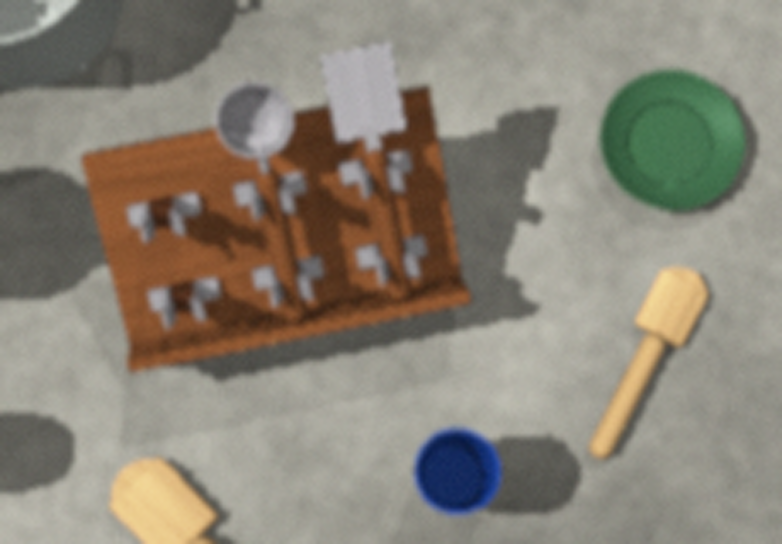

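View pics/scz.png

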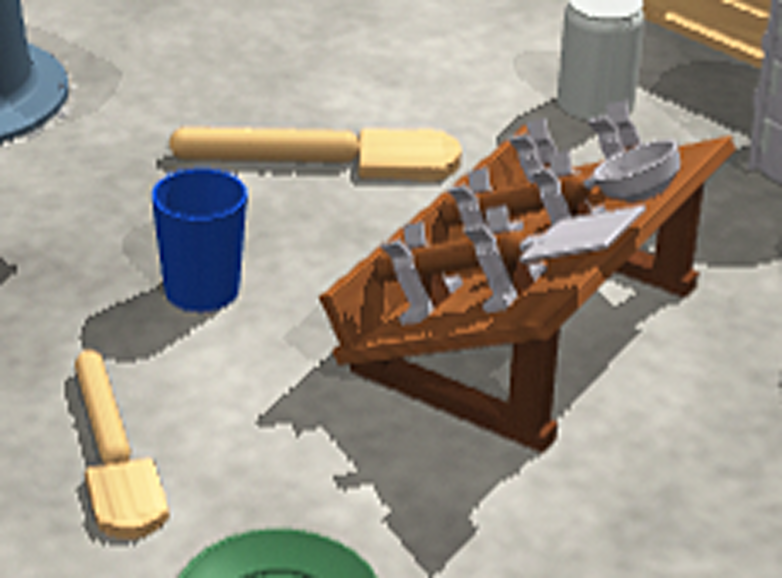

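```bash
cat > b.py <<'E'
from h import *
p,d,m=load('top0.pkl'); s,sd,sm=load('scene0.pkl')
def cloud(p,d,m,lo,hi,box):
    hsv=cv2.cvtColor(p,cv2.COLOR_RGB2HSV); mk=cv2.inRange(hsv,lo,hi)
    u0,u1,v0,v1=box; z=np.zeros_like(mk); z[v0:v1,u0:u1]=mk[v0:v1,u0:u1]; z[d<=0]=0
    v,u=np.where(z>0); return pts(m,np.c_[u,v],d[v,u]),np.c_[u,v]
T,uvT=cloud(p,d,m,(3,110,40),(16,255,255),(215,345,160,255))
S,uvS=cloud(s,sd,sm,(3,110,40),(16,255,255),(320,450,210,310))
def fit(P):
    Q=P.copy()
    for k in range(8):
        c=Q.mean(0); n=np.linalg.svd(Q-c,full_matrices=False)[2][2]; n*=np.sign(n[2])
        r=(P-c)@n; Q=P[abs(r)<(12 if k<4 else 5)]
    return c,n,len(Q),r
for nm,P in (('top',T),('scene',S)):
    c,n,k,r=fit(P); print(nm,len(P),k,c,n,'tilt',np.degrees(np.arccos(n[2])),'yaw',np.degrees(np.arctan2(-n[1],-n[0])),np.std(r[abs(r)<5]))
E
python3 b.py
python3 - <<'E'
from h import *
p,d,m=load('top0.pkl'); s,sd,sm=load('scene0.pkl')
for nm,(p,d,m) in dict(top=(p,d,m),scene=(s,sd,sm)).items():
    hsv=cv2.cvtColor(p,cv2.COLOR_RGB2HSV); mk=cv2.inRange(hsv,(8,80,110),(30,255,255))
    z=np.zeros_like(mk)
    if nm=='top': z[210:280,365:415]=mk[210:280,365:415]
    else: z[275:342,245:285]=mk[275:342,245:285]
    v,u=np.where(z>0)
    P=plane(m,np.c_[u,v],11)[:,:2]; r=cv2.minAreaRect(P.astype(np.float32)); print(nm,len(P),r)
    c=P.mean(0); a=np.linalg.svd(P-c,full_matrices=False)[2][0]
    if a[0]<0:a=-a
    t=(P-c)@a; w=(P-c)@[-a[1],a[0]]
    h=(t<np.percentile(t,100*0.3))
    print('axis yaw deg',np.degrees(np.arctan2(a[1],a[0])),'ends',c+a*t.min(),c+a*t.max(),t.max()-t.min())
    # handle centreline
    L=t.max()-t.min()
    for f0,f1 in((.05,.2),(.2,.35),(.35,.5),(.7,.9)):
        k=(t>t.min()+f0*L)&(t<t.min()+f1*L); q=P[k]; print(f0,q.mean(0),np.ptp(w[k]))
    k=(t>t.min()+.05*L)&(t<t.min()+.6*L); q=P[k]; aa=np.linalg.svd(q-q.mean(0),full_matrices=False)[2][0]; print('handle yaw',np.degrees(np.arctan(aa[1]/aa[0])))
    D=d[v,u]; X=pts(m,np.c_[u,v],D); print('z med',np.median(X[:,2]))
E
```

```text
top 5032 3379 [630.08731761 128.64498997  89.64807077] [-0.48834788 -0.09948585  0.86695958] tilt 29.89277774900872 yaw 11.514685058980497 2.3367392032351324
scene 3992 1347 [662.32514318  55.48846228  99.90681289] [-0.47241903 -0.10162103  0.87549611] tilt 28.896256032984148 yaw 12.139785145762898 1.959276796458408
top 599 ((511.0969543457031, -223.37210083007812), (49.75050354003906, 196.8313446044922), 62.160728454589844)
axis yaw deg -28.096762389136167 ends [ 424.16993195 -177.18583038] [ 597.84112179 -269.90499852] 196.87185253236407
0.05 [ 445.7178794  -188.68690454] 21.076807449423328
0.2 [ 471.98879965 -203.00366926] 21.314513742053965
0.35 [ 498.25779924 -216.799471  ] 21.33083120124225
0.7 [ 562.82847416 -250.93850019] 49.81324107585452
handle yaw -28.072084358568052
z med 13.443948907396816
scene 715 ((514.3180541992188, -224.52296447753906), (50.059478759765625, 217.24098205566406), 60.581764221191406)
axis yaw deg -29.309026573332847 ends [ 419.01598148 -172.3873868 ] [ 608.44696526 -278.73034239] 217.2393192373828
0.05 [ 442.27743234 -186.70320682] 21.321571780928586
0.2 [ 471.28866912 -201.89003383] 21.417473504820848
0.35 [ 500.19127594 -217.56391265] 21.735724073120394
0.7 [ 570.74858213 -257.56461733] 49.55381498516911
handle yaw -28.194437170519716
z med 12.733114185853083
```

```bash
cat >> b.py <<'E'
print('----')
yaw=np.radians(11.7);t=np.radians(30)
X=np.array([np.cos(yaw)*np.cos(t),np.sin(yaw)*np.cos(t),np.sin(t)]);Y=np.array([-np.sin(yaw),np.cos(yaw),0]);Z=np.cross(X,Y)
for nm,P,uv,mm in(('top',T,uvT,m),('scene',S,uvS,sm)):
    c=fit(P)[0]
    o,dd=ray(mm,uv); k=((c-o)@Z)/(dd@Z); Q=o+dd*k[:,None]
    x=Q@X;y=Q@Y
    rr=cv2.minAreaRect(np.c_[y,x].astype(np.float32)); print(nm,rr, 'plane h',c@Z)
    # face extents per row
    bx=np.percentile(x,[.5,99.5]);print('x',bx)
    for x0 in np.linspace(bx[0]+10,bx[1]-10,7):
        q=y[abs(x-x0)<5]; print(round(x0),q.min().round(1),q.max().round(1),(q.min()+q.max())/2)
    for y0 in np.linspace(y.min()+15,y.max()-15,7):
        q=x[abs(y-y0)<5]; print('  y',round(y0),q.min().round(1),q.max().round(1))
E
python3 b.py | sed -n '/----/,$p'
```

```text
----
top ((-15.188491821289062, 586.3257446289062), (315.7198181152344, 206.66407775878906), 0.4215519428253174) plane h -243.90421514785567
x [484.37416764 688.20366859]
494 -172.4 143.4 -14.508008912260223
525 -167.9 137.7 -15.06077835019667
556 -169.0 138.2 -15.384562246109624
586 -168.1 137.8 -15.161938922276889
617 -167.2 139.6 -13.807697004152388
648 -166.4 139.3 -13.529824876294455
678 -165.5 137.5 -14.003374551216183
  y -157 485.2 687.0
  y -110 483.7 641.0
  y -62 484.0 687.6
  y -15 483.7 643.6
  y 33 484.0 688.8
  y 81 483.7 689.4
  y 128 487.3 689.9
scene ((88.03799438476562, 494.7468566894531), (351.3970642089844, 1039.2578125), 47.641815185546875) plane h -243.38628374121598
x [200.61327472 791.23398338]
211 243.9 258.8 251.35208008135845
306 199.6 223.8 211.70446159152237
401 -68.1 270.6 101.27658684269156
496 -177.4 160.4 -8.531558286388957
591 -234.7 75.9 -79.40456235591805
686 -285.8 138.5 -73.60148627121143
781 -336.0 -111.3 -223.6149107634481
  y -323 743.1 791.6
  y -209 537.3 726.7
  y -96 429.1 774.5
  y 17 389.7 722.8
  y 130 389.0 693.4
  y 244 211.0 399.1
  y 357 44.3 59.4
```

```bash
cat > board.py <<'E'
import numpy as np
yaw=np.radians(11.7);t=np.radians(30)
X=np.array([np.cos(yaw)*np.cos(t),np.sin(yaw)*np.cos(t),np.sin(t)]);Y=np.array([-np.sin(yaw),np.cos(yaw),0]);Z=np.cross(X,Y)
O=589.3*X-14.3*Y-241.8*Z
def W(x,y,z): return O+x*X+y*Y+z*Z
E
python3 - <<'E'
from h import *; from board import *
print(O,'seat2',W(0,95,35))
for n,sz in(('top',(215,345,145,260)),('scene',(315,455,200,315))):
    p,d,m=load(n+'0.pkl'); u0,u1,v0,v1=sz;f=6
    im=cv2.resize(p[v0:v1,u0:u1,::-1],None,fx=f,fy=f,interpolation=cv2.INTER_CUBIC).copy()
    def pl(a,c):
        q=(proj(m,np.array([W(*k) for k in a]))-[u0,v0]+.5)*f
        cv2.polylines(im,[np.int32(q)],False,c,1)
    pl([(-100,-155,0),(100,-155,0),(100,155,0),(-100,155,0),(-100,-155,0)],(0,255,0))
    pl([(-77,-155,45),(-77,155,45)],(255,255,0))
    for y in(-95,0,95):
        pl([(-65,y,35),(65,y,35)],(0,0,255))
        for x in(-49,-31,31,49): pl([(x,y-15,61),(x,y+15,61)],(255,0,255))
    cv2.imwrite(f'pics/ov_{n}.png',im)
E
```

```text
[621.03305353 114.00634466  85.24505736] seat2 [584.63186128 203.48373401 115.5559465 ]
```

View pics/ov_top.png

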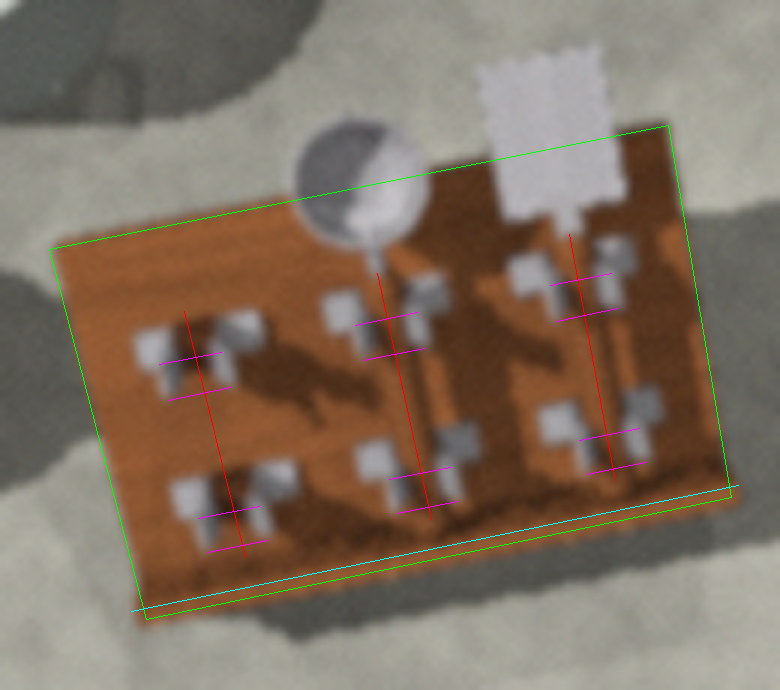

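View pics/ov_scene.png

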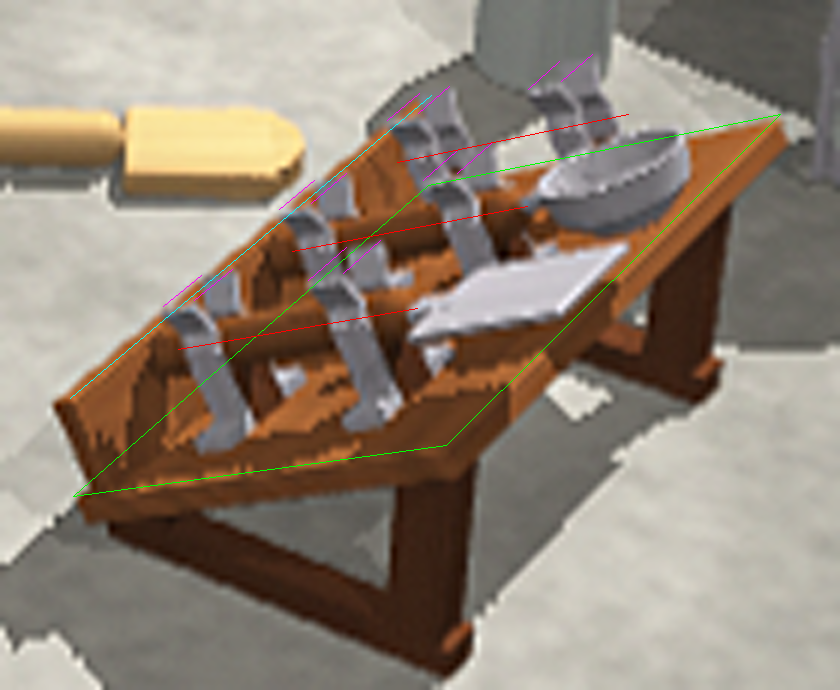

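```bash
python3 - <<'E'
from h import *; from board import *
for n in('top','scene'):
    p,d,m=load(n+'0.pkl')
    hsv=cv2.cvtColor(p,cv2.COLOR_RGB2HSV)
    v,u=np.where((d>0)&(hsv[...,1]<60))
    P=pts(m,np.c_[u,v],d[v,u])-O; B=np.c_[P@X,P@Y,P@Z]
    for y0 in(95,0,-95):
      for x0 in(-40,40):
        k=(abs(B[:,0]-x0)<28)&(abs(B[:,1]-y0)<32)&(B[:,2]>15)&(B[:,2]<90)
        b=B[k]
        if len(b)<5: continue
        print(n,y0,x0,k.sum(),'x',np.percentile(b[:,0],[5,50,95]).round(1),'y',np.percentile(b[:,1],[3,97]).round(1),b[:,1].mean().round(1),'z',np.percentile(b[:,2],[5,50,95]).round(1))
        h=b[b[:,2]>50]; 
        if len(h)>4: print('     high x',np.percentile(h[:,0],[5,50,95]).round(1),h[:,1].mean().round(1))
E
```

```text
top 95 -40 50 x [-46.7 -35.3 -29.1] y [ 78.3 111.3] 94.0 z [20.6 50.5 60.6]
     high x [-45.4 -37.7 -30.1] 95.1
top 95 40 58 x [32.8 43.5 50.5] y [ 78.2 111.1] 95.0 z [19.6 49.3 60.5]
     high x [33.5 42.  49.7] 95.2
top 0 -40 51 x [-47.5 -36.8 -29.7] y [-16.9  16.5] -0.6 z [31.9 52.5 62.3]
     high x [-47.3 -38.3 -29.7] 0.8
top 0 40 53 x [33.7 43.4 51.1] y [-17.6  15.5] -1.6 z [33.1 50.9 62.6]
     high x [34.2 40.9 50.6] -0.6
top -95 -40 48 x [-46.9 -36.1 -30. ] y [-111.7  -79.2] -97.4 z [29.5 51.2 63.1]
     high x [-45.8 -37.  -30.1] -97.2
top -95 40 58 x [32.4 43.9 66.4] y [-112.1  -78.9] -96.8 z [32.5 50.4 60.9]
     high x [32.4 41.8 49.2] -96.2
scene 95 -40 131 x [-47.  -38.3 -29.5] y [ 74.9 111.1] 92.6 z [26.5 43.  58. ]
     high x [-45.2 -36.9 -29.8] 93.4
scene 95 40 153 x [32.5 42.  51.3] y [ 74.5 110. ] 92.4 z [24.8 42.3 58.4]
     high x [33.4 41.9 51.7] 93.0
scene 0 -40 113 x [-47.2 -38.2 -30. ] y [-20.5  14.3] -7.1 z [25.6 46.6 58.6]
     high x [-45.9 -38.4 -29.8] -0.9
scene 0 40 149 x [31.9 42.1 52. ] y [-20.4  14.2] -8.3 z [18.7 44.3 58.5]
     high x [31.6 41.6 49.2] -1.5
scene -95 -40 137 x [-46.2 -37.9 -29.2] y [-115.8  -82.5] -103.4 z [18.7 44.9 58.6]
     high x [-45.1 -38.1 -28.3] -97.1
scene -95 40 156 x [33.7 42.4 52.3] y [-115.7  -81.1] -103.3 z [18.9 43.6 58.2]
     high x [34.1 41.9 49.6] -97.1
```

```bash
cat > st.py <<'E'
import numpy as np,sys
from scipy.spatial.transform import Rotation as Ro
from rig import bot
def go(target,jaw=None,show=True):
    o=bot.get_obs(); R=Ro.from_euler('xyz',o['tool_rot']).as_matrix(); p=o['tool_pos']
    print('t',round(o['time_s'],2),'p',p.round(1),'axes',R.T.round(3).tolist(),'q',o['qpos'].round(2),'gap',round(o['finger_gap'],1),'F',o['ft_force'].round(1))
    if target is not None:
        print('shift cm tool',(R.T@(np.array(target)-p)/10).round(2))
    if jaw is not None:
        a=np.degrees(jaw); 
        j=np.array([np.cos(jaw),np.sin(jaw),0]); 
        ang=np.arctan2(j@-R[:,1],j@R[:,2]) # turn about tool x taking z to j
        print('turn',ang, 'or',ang-np.sign(ang)*np.pi)
E
python3 -c "
from st import *
go((475.8,-204.7,120),np.radians(90-28.1))"
```

```text
t 0.1 p [ 148.7 -632.2  219.8] axes [[-0.0, 0.002, -1.0], [0.973, 0.229, 0.0], [0.229, -0.973, -0.002]] q [-1.51  0.25  1.56  0.    1.34 -0.17] gap 85.1 F [0.5 0.3 0.7]
shift cm tool [ 10.05  41.62 -34.11]
turn -2.420318248000515 or 0.7212744055892779
```

Emit:
step_arm(
  commands="0 2.9 -2.4 0 0;0 2.9 -2.4 0 0;0 2.9 -2.4 0 0;0 2.9 -2.4 0 0;0 2.9 -2.4 0 0;0 2.9 -2.4 0 0;0 2.9 -2.4 0 0;0 2.9 -2.4 0 0;0 2.9 -2.4 0 0;0 2.9 -2.4 0 0",
)

```text
time_s: 0.93
tool_pos: [379.6, -322.6, 214.5]
tool_rot: [-3.008, 1.562, 1.921]
ft_force: [0.9, 0.3, -0.9]
finger_gap: 85.4
```

```bash
python3 -c "
from st import *
go((475.8,-204.7,120),np.radians(90-28.1))"
```

```text
t 0.93 p [ 379.6 -322.6  214.5] axes [[-0.003, 0.008, -1.0], [0.977, 0.215, -0.001], [0.215, -0.977, -0.009]] q [-0.93 -0.11  1.94  0.    1.32  0.42] gap 85.4 F [ 0.9  0.3 -0.9]
shift cm tool [ 9.52 11.95 -9.35]
turn -2.4342997673990276 or 0.7072928861907655
```

Now turn while finishing the approach.

Emit:
step_arm(
  commands="0 3 -2.4 0 0;0 3 -2.4 0 0;0 3 -2.4 0 0;0 3 -2.2 0 0;0 0 0 0.12 0;0 0 0 0.12 0;0 0 0 0.12 0;0 0 0 0.12 0;0 0 0 0.12 0;0 0 0 0.11 0",
)

```text
time_s: 1.77
tool_pos: [482.1, -187.0, 211.3]
tool_rot: [-2.133, 1.555, 2.068]
ft_force: [-0.0, -0.3, -0.2]
finger_gap: 85.2
```

```bash
python3 -c "
from st import *
go((475.8,-204.7,120),np.radians(90-28.1))"
```

```text
t 1.77 p [ 482.1 -187.   211.3] axes [[-0.007, 0.014, -1.0], [0.872, -0.489, -0.013], [-0.489, -0.872, -0.008]] q [-0.59 -0.05  1.9   0.01  1.31  1.49] gap 85.2 F [-0.  -0.3 -0.2]
shift cm tool [9.11 0.44 1.93]
turn 3.1210670604043567 or -0.020525593185436453
```

Emit:
step_arm(
  commands="2 0.4 1.9 -0.02 0;3 0 0 0 0;3 0 0 0 0;3 0 0 0 0;2.5 0 0 0 0;0 0 0 0 0;0 0 0 0 0",
  squeeze=40,
)

```text
time_s: 2.35
tool_pos: [475.6, -204.4, 72.0]
tool_rot: [-2.25, 1.558, 1.968]
ft_force: [-0.4, -0.5, 0.7]
finger_gap: 85.4
```

```bash
python3 -c "
from st import *
go((475.8,-204.7,28),np.radians(90-28.1))"
```

```text
t 2.35 p [ 475.6 -204.4   72. ] axes [[-0.005, 0.012, -1.0], [0.88, -0.474, -0.01], [-0.474, -0.88, -0.008]] q [-0.63  0.14  1.98  0.01  1.03  1.43] gap 85.4 F [-0.4 -0.5  0.7]
shift cm tool [4.4  0.07 0.05]
turn 3.1377791031535804 or -0.003813550436212676
```

Emit:
step_arm(
  commands="2 0 0 0 0;1.8 0.1 0 0 0;0.6 0 0 0 0;0 0 0 0 0",
)

```text
time_s: 2.68
tool_pos: [479.9, -206.7, 32.8]
tool_rot: [-2.929, 1.564, 1.29]
ft_force: [0.3, 0.6, 0.6]
finger_gap: 85.1
```

```bash
cat > snap.py <<'E'
import sys,pickle,cv2
from rig import optics
tag=sys.argv[1]
for n in sys.argv[2:]:
    p,d=optics.grab_frame(n); pickle.dump((p,d,optics.camera_model(n)),open(f'{n}{tag}.pkl','wb')); cv2.imwrite(f'pics/{n}{tag}.png',p[:,:,::-1])
E
python3 snap.py 1 scene; python3 -c "
from st import *
go((475.8,-204.7,28),np.radians(90-28.1))
import cv2;i=cv2.imread('pics/scene1.png');cv2.imwrite('pics/scene1z.png',cv2.resize(i[180:360,170:370],None,fx=3.3,fy=3.3))"
```

```text
t 2.73 p [ 480.4 -207.1   33.5] axes [[0.003, 0.006, -1.0], [0.881, -0.474, -0.0], [-0.474, -0.881, -0.007]] q [-0.63  0.21  1.98  0.01  0.95  1.43] gap 86.0 F [-0.  -0.8  0.6]
shift cm tool [ 0.55 -0.52  0.01]
turn 3.138279421533859 or -0.0033132320559339234
```

View pics/scene1z.png

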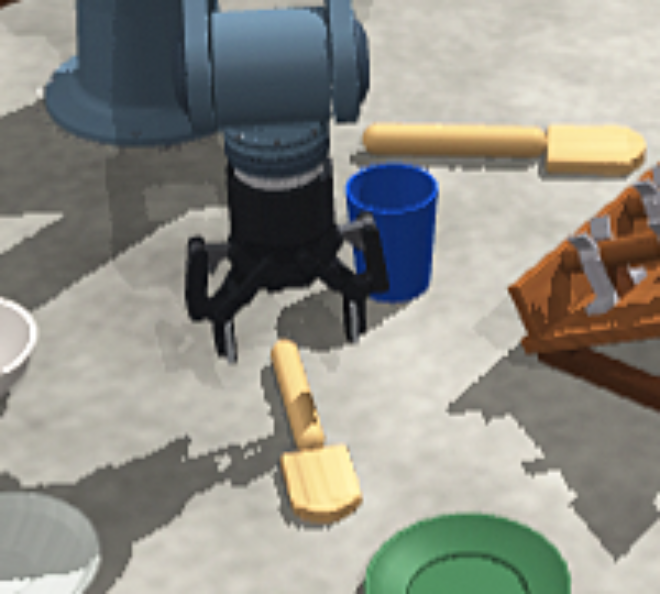

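```bash
python3 - <<'E'
from h import *
from scipy.spatial.transform import Rotation as Ro
from rig import bot
p,d,m=load('scene1.pkl')
o=bot.get_obs();R=Ro.from_euler('xyz',o['tool_rot']).as_matrix();t=o['tool_pos']
for a in(0,12,25):
  for z in(-42,0,42):
    w=t+R@[a,0,z]; q=proj(m,w)[0]; print(a,z,w.round(0),q.round(1),((q-[170,180])*3.3).round(0))
for x in(-100,-45,-35,30,100):
    w=np.array([511,-223.5,11])+x*np.array([.882,-.471,0]); q=proj(m,w)[0]; print(x,((q-[170,180])*3.3).round(0))
hs=d[:]; 
for (zu,zv) in((228,345),(355,330),(234,310),(290,270)):
    u,v=int(170+zu/3.3),int(180+zv/3.3); print(zu,zv,pts(m,[[u,v]],[d[v,u]]).round(0))
E
```

```text
0 -42 [ 500. -170.   34.] [275.5 289.6] [348. 362.]
0 0 [ 480. -207.   34.] [259.  292.3] [294. 370.]
0 42 [ 460. -244.   33.] [242.3 295. ] [239. 379.]
12 -42 [ 500. -170.   22.] [275.7 293.3] [349. 374.]
12 0 [ 480. -207.   22.] [259.3 296. ] [295. 383.]
12 42 [ 461. -244.   21.] [242.7 298.8] [240. 392.]
25 -42 [ 500. -170.    9.] [275.9 297.4] [349. 387.]
25 0 [ 480. -207.    9.] [259.6 300.1] [296. 396.]
25 42 [ 461. -244.    8.] [243.1 302.8] [241. 405.]
-100 [280. 344.]
-45 [293. 386.]
-35 [295. 394.]
30 [311. 447.]
100 [330. 509.]
228 345 [[ 463. -253.   74.]]
355 330 [[ 513. -174.   73.]]
234 310 [[ 469. -252.  109.]]
290 270 [[ 491. -215.  138.]]
```

```bash
python3 snap.py 2 scene top; python3 - <<'E'
from h import *
from st import *
go((475.8,-204.7,28),np.radians(90-28.1))
p,d,m=load('scene2.pkl')
i=cv2.imread('pics/scene2.png');cv2.imwrite('pics/scene2z.png',cv2.resize(i[180:360,170:370],None,fx=3.3,fy=3.3))
i=cv2.imread('pics/top2.png');cv2.imwrite('pics/top2z.png',cv2.resize(i[180:340,300:480],None,fx=3.3,fy=3.3))
for n,d0 in (('scene',d),):
    d1=load('scene1.pkl')[1]; print('diff',np.percentile(abs(d-d1),[50,90,99]))
    # dark pixels lowest z near tool
    v,u=np.where((p.max(2)<60)&(d>0)); P=pts(m,np.c_[u,v],d[v,u]); k=np.hypot(P[:,0]-480,P[:,1]+207)<75; print(np.percentile(P[k][:,2],[0.5,1,5,10,50,90]).round(0))
E
```

```text
t 2.83 p [ 480.8 -207.4   34.2] axes [[0.004, 0.005, -1.0], [0.881, -0.474, 0.001], [-0.474, -0.881, -0.007]] q [-0.63  0.21  1.98  0.01  0.95  1.43] gap 85.3 F [-0.4 -0.   0.2]
shift cm tool [ 0.62 -0.57  0.01]
turn 3.1382451669472355 or -0.0033474866425575733
diff [ 4.35144043 18.27905273 52.16285156]
[ 68.  74. 104. 113. 182. 355.]
```

View pics/scene2z.png

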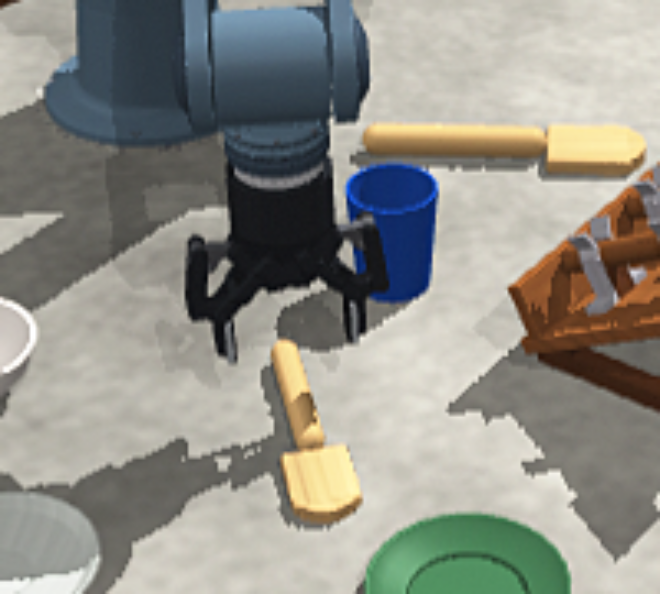

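View pics/top2z.png

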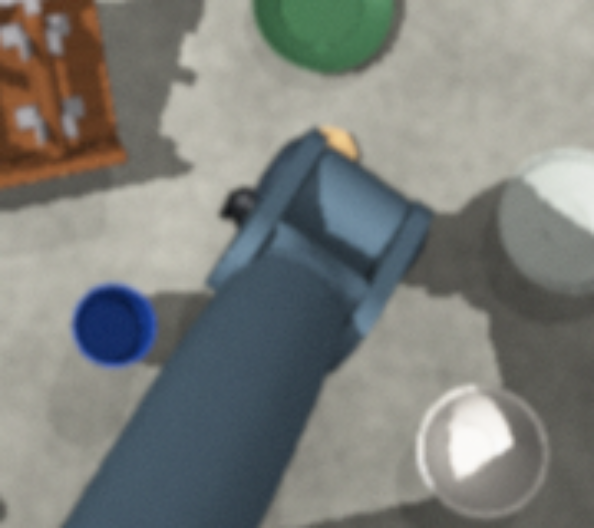

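```bash
python3 - <<'E'
from h import *
p,d,m=load('scene0.pkl')
v,u=np.where((p.max(2)<60)&(d>0)); P=pts(m,np.c_[u,v],d[v,u]); k=(np.hypot(P[:,0]-148,P[:,1]+632)<90); P=P[k];uv=np.c_[u,v][k]
i=np.argsort(P[:,2])[:12]; print(np.c_[P[i],uv[i]].round(0))
i=cv2.imread('pics/scene0.png');cv2.imwrite('pics/s0z.png',cv2.resize(i[120:260,0:120],None,fx=4,fy=4))
p,d,m=load('scene2.pkl')
v,u=np.where((p.max(2)<60)&(d>0)); P=pts(m,np.c_[u,v],d[v,u]); k=(np.hypot(P[:,0]-480,P[:,1]+207)<75)&(P[:,2]>15); P=P[k];uv=np.c_[u,v][k]
i=np.argsort(P[:,2])[:12]; print(np.c_[P[i],uv[i]].round(0))
from rig import bot
o=bot.get_obs();print(o['time_s'],o['qpos'],o['qd'],o['tool_pos'])
E
```

```text
[[ 137. -592.  247.   29.  221.]
 [ 136. -594.  247.   28.  221.]
 [ 144. -592.  247.   30.  222.]
 [ 147. -591.  248.   31.  222.]
 [ 134. -593.  249.   28.  220.]
 [ 146. -588.  250.   32.  221.]
 [ 131. -594.  251.   27.  219.]
 [ 140. -592.  251.   29.  220.]
 [ 143. -582.  251.   34.  219.]
 [ 140. -579.  251.   35.  218.]
 [ 154. -591.  251.   32.  222.]
 [ 147. -593.  252.   30.  221.]]
[[ 499. -170.   57.  275.  282.]
 [ 489. -164.   61.  274.  278.]
 [ 511. -176.   64.  276.  283.]
 [ 503. -173.   64.  275.  281.]
 [ 501. -171.   65.  275.  280.]
 [ 510. -175.   66.  276.  282.]
 [ 471. -253.   66.  241.  288.]
 [ 458. -256.   66.  237.  286.]
 [ 457. -258.   66.  236.  286.]
 [ 463. -257.   66.  238.  287.]
 [ 462. -259.   67.  237.  287.]
 [ 509. -174.   67.  276.  281.]]
2.8333 [-0.62745232  0.20930092  1.98361443  0.00836784  0.94816968  1.43224602] [ 1.20330203e-03 -3.16013993e-03  3.59647002e-05 -2.04756120e-03
 -4.03012176e-03  7.63748916e-04] [ 480.84371365 -207.40099781   34.17445768]
```

View pics/s0z.png

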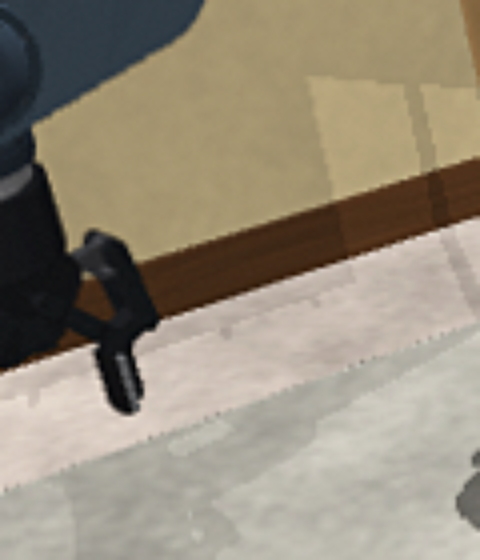

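Emit:
step_arm(
  commands="0.8 -0.5 0 0 0;0.6 0 0 0 0;0 0 0 0 0",
)

```text
time_s: 3.08
tool_pos: [478.2, -206.1, 22.5]
tool_rot: [2.219, 1.561, 0.154]
ft_force: [0.1, -0.0, -0.6]
finger_gap: 85.6
```

```bash
python3 snap.py 3 scene; cat > tip.py <<'E'
from h import *
from st import *
def tips(tag):
    p,d,m=load('scene%s.pkl'%tag); o=bot.get_obs(); c=o['tool_pos']
    v,u=np.where((p.max(2)<60)&(d>0)); P=pts(m,np.c_[u,v],d[v,u]); k=(np.hypot(P[:,0]-c[0],P[:,1]-c[1])<75)&(P[:,2]>15); P=P[k];uv=np.c_[u,v][k]
    i=np.argsort(P[:,2])[:8]; print(np.c_[P[i],uv[i]].round(0).tolist())
E
python3 -c "
from tip import *
tips(3);go((475.8,-204.7,28),np.radians(90-28.1))"
```

```text
[[488.0, -164.0, 48.0, 274.0, 282.0], [492.0, -168.0, 49.0, 274.0, 283.0], [506.0, -172.0, 53.0, 276.0, 285.0], [466.0, -251.0, 53.0, 241.0, 291.0], [505.0, -162.0, 53.0, 279.0, 283.0], [505.0, -175.0, 53.0, 275.0, 285.0], [464.0, -249.0, 54.0, 241.0, 290.0], [459.0, -258.0, 55.0, 237.0, 290.0]]
t 3.13 p [ 478.2 -206.1   22.7] axes [[0.009, 0.002, -1.0], [0.881, -0.474, 0.008], [-0.474, -0.881, -0.006]] q [-0.63  0.22  2.    0.01  0.92  1.43] gap 85.2 F [ 0.5 -0.6  0.4]
shift cm tool [-0.53 -0.28 -0.01]
turn 3.1385756019200586 or -0.0030170516697345384
```

Emit:
step_arm(
  commands="0.6 -0.2 0 0 0;0.6 0 0 0 0;0 0 0 0 0",
)

```text
time_s: 3.38
tool_pos: [476.7, -205.3, 10.1]
tool_rot: [2.149, 1.56, 0.085]
ft_force: [0.4, 0.3, 0.2]
finger_gap: 85.2
```

```bash
python3 snap.py 4 scene; python3 -c "
from tip import *
tips(4);go((475.8,-204.7,28),np.radians(90-28.1))
i=cv2.imread('pics/scene4.png');cv2.imwrite('pics/scene4z.png',cv2.resize(i[180:360,170:370],None,fx=3.3,fy=3.3))"
```

```text
[[508.0, -174.0, 42.0, 276.0, 289.0], [465.0, -251.0, 42.0, 241.0, 294.0], [455.0, -256.0, 42.0, 237.0, 293.0], [502.0, -163.0, 42.0, 278.0, 286.0], [505.0, -172.0, 43.0, 276.0, 288.0], [504.0, -174.0, 43.0, 275.0, 288.0], [458.0, -254.0, 43.0, 238.0, 293.0], [491.0, -166.0, 44.0, 274.0, 284.0]]
t 3.43 p [ 476.8 -205.3   10.4] axes [[0.01, 0.001, -1.0], [0.881, -0.474, 0.009], [-0.474, -0.881, -0.006]] q [-0.63  0.24  2.    0.01  0.89  1.43] gap 85.4 F [ 0.5 -0.3  0.3]
shift cm tool [-1.76 -0.1  -0.02]
turn 3.1386016097184175 or -0.0029910438713756093
```

View pics/scene4z.png

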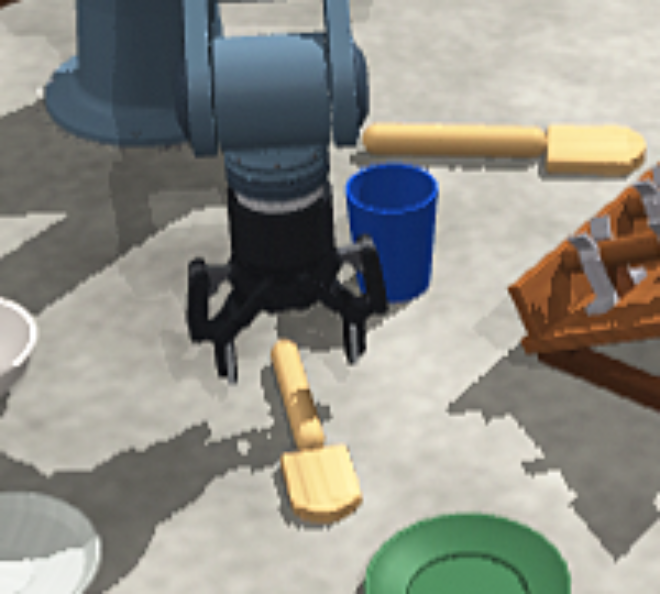

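Emit:
step_arm(
  commands="0.7 -0.1 0 0 0;0.7 0 0 0 0;0.6 0 0 0 0;0 0 0 0 0",
)

```text
time_s: 3.77
tool_pos: [476.2, -204.9, -11.6]
tool_rot: [2.124, 1.56, 0.06]
ft_force: [-0.5, 0.5, 0.0]
finger_gap: 85.5
```

```bash
python3 snap.py 5 scene; python3 -c "
from tip import *
tips(5);go((475.8,-204.7,28),np.radians(90-28.1))
i=cv2.imread('pics/scene5.png');cv2.imwrite('pics/scene5z.png',cv2.resize(i[240:330,220:320],None,fx=6,fy=6))"
```

```text
[[505.0, -173.0, 17.0, 276.0, 296.0], [499.0, -171.0, 19.0, 275.0, 294.0], [457.0, -253.0, 20.0, 239.0, 300.0], [505.0, -160.0, 20.0, 280.0, 293.0], [455.0, -257.0, 21.0, 237.0, 300.0], [498.0, -170.0, 22.0, 275.0, 293.0], [507.0, -174.0, 23.0, 276.0, 295.0], [506.0, -164.0, 23.0, 279.0, 293.0]]
t 3.82 p [ 476.4 -205.1  -11.2] axes [[0.011, 0.0, -1.0], [0.881, -0.474, 0.01], [-0.474, -0.881, -0.006]] q [-0.63  0.28  2.    0.01  0.85  1.43] gap 84.9 F [0.3 0.4 0.2]
shift cm tool [-3.92 -0.04 -0.02]
turn 3.1385506834576233 or -0.00304197013216978
```

View pics/scene5z.png

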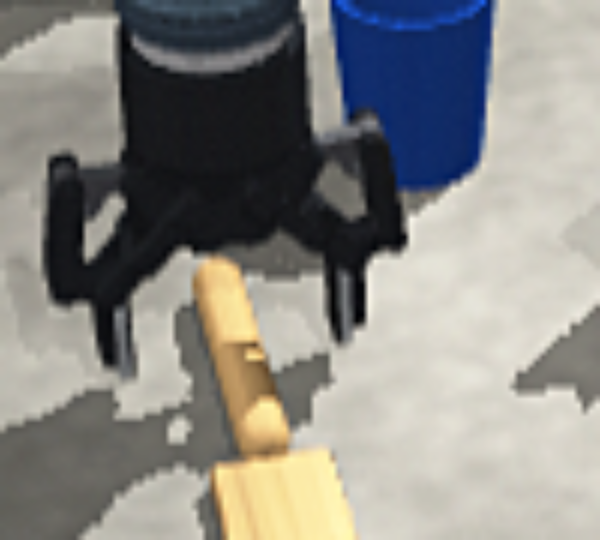

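Emit:
step_arm(
  commands="0.5 0 0 0 0;0 0 0 0 0;0 0 0 0 0.5;0 0 0 0 0.7;0 0 0 0 1;0 0 0 0 1;0 0 0 0 1;0 0 0 0 1",
  squeeze=40,
)

```text
time_s: 4.48
tool_pos: [481.3, -211.1, -9.7]
tool_rot: [1.537, 1.55, -0.524]
ft_force: [0.7, -0.4, -0.9]
finger_gap: 20.7
```

```bash
python3 snap.py 6 scene; python3 -c "
from tip import *
tips(6);go((475.8,-204.7,28),np.radians(90-28.1))
i=cv2.imread('pics/scene6.png');cv2.imwrite('pics/scene6z.png',cv2.resize(i[240:340,210:320],None,fx=6,fy=6))"
```

```text
[[472.0, -233.0, 15.0, 249.0, 301.0], [476.0, -230.0, 16.0, 251.0, 301.0], [475.0, -233.0, 16.0, 250.0, 301.0], [466.0, -232.0, 17.0, 248.0, 299.0], [477.0, -237.0, 17.0, 249.0, 302.0], [493.0, -196.0, 17.0, 266.0, 298.0], [475.0, -229.0, 17.0, 251.0, 300.0], [499.0, -197.0, 18.0, 267.0, 299.0]]
t 4.53 p [ 481.2 -210.9   -9.9] axes [[0.018, -0.01, -1.0], [0.882, -0.471, 0.021], [-0.472, -0.882, 0.001]] q [-0.63  0.29  1.99  0.    0.84  1.43] gap 20.5 F [ 0.2 -0.3 -0.7]
shift cm tool [-3.81 -0.69 -0.29]
turn 3.1409266438458183 or -0.0006660097439747936
```

View pics/scene6z.png

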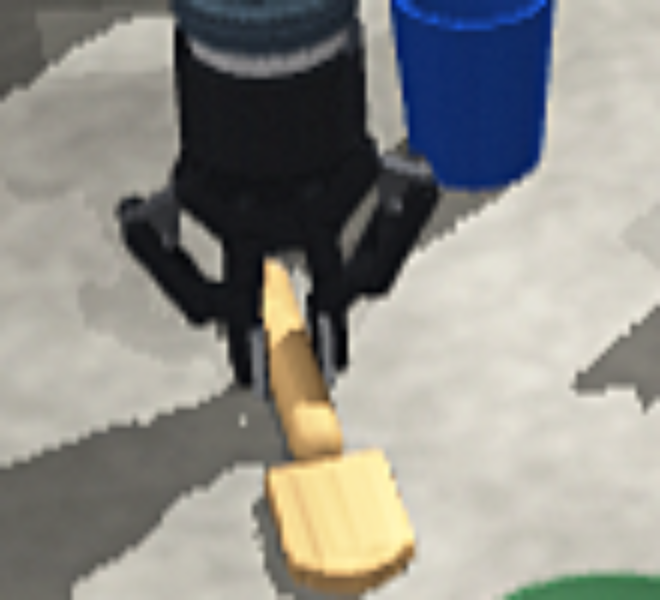

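Emit:
step_arm(
  commands="-1.5 0 0 0 1;-2.5 0 0 0 1;-3 0 0 0 1;-3 0 0 0 1;-3 0 0 0 1;-3 0 0 0 1",
)

```text
time_s: 5.03
tool_pos: [470.2, -203.2, 143.5]
tool_rot: [-2.038, 1.563, 2.183]
ft_force: [0.4, -0.5, -0.9]
finger_gap: 20.7
```

```bash
python3 snap.py 7 scene; python3 -c "
from tip import *
tips(7);go((475.8,-204.7,28),np.radians(90-28.1))
i=cv2.imread('pics/scene7.png');cv2.imwrite('pics/scene7z.png',cv2.resize(i[180:340,190:370],None,fx=4.4,fy=3.7))"
```

```text
[[475.0, -219.0, 161.0, 251.0, 251.0], [485.0, -188.0, 163.0, 264.0, 247.0], [486.0, -191.0, 165.0, 263.0, 247.0], [466.0, -227.0, 165.0, 246.0, 249.0], [468.0, -225.0, 166.0, 247.0, 249.0], [484.0, -190.0, 166.0, 263.0, 246.0], [466.0, -230.0, 167.0, 245.0, 249.0], [465.0, -226.0, 168.0, 246.0, 248.0]]
t 5.08 p [ 473.7 -205.5  150.3] axes [[0.005, -0.0, -1.0], [0.882, -0.471, 0.004], [-0.471, -0.882, -0.002]] q [-0.63  0.01  1.96  0.    1.18  1.43] gap 20.8 F [ 4.  -1.6  3.3]
shift cm tool [12.23  0.09 -0.15]
turn 3.141083618907987 or -0.0005090346818059643
```

View pics/scene7z.png

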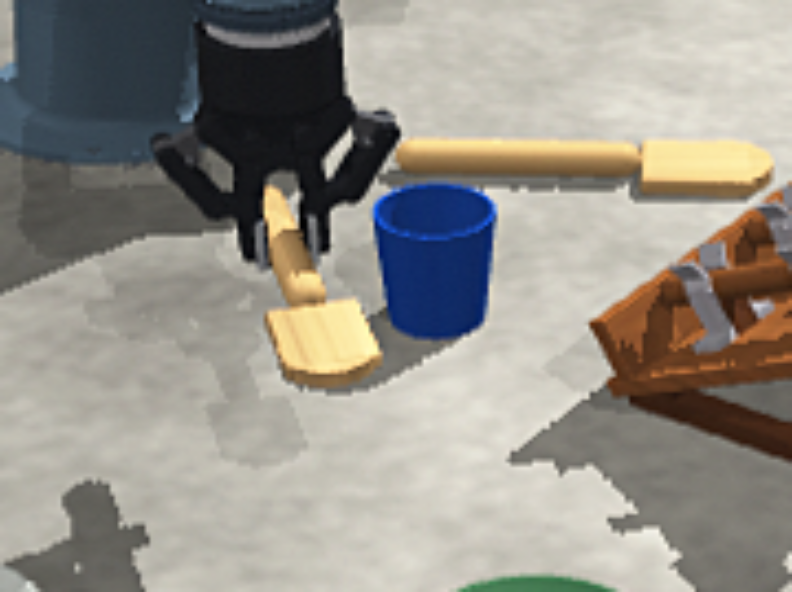

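```bash
cat > spoon.py <<'E'
from h import *
from scipy.spatial.transform import Rotation as Ro
def spoonpts(tag,near,rad=190,zmin=25,n='scene'):
    p,d,m=load(f'{n}{tag}.pkl'); hsv=cv2.cvtColor(p,cv2.COLOR_RGB2HSV)
    mk=cv2.inRange(hsv,(12,60,60),(28,255,255)); mk[d<=0]=0
    v,u=np.where(mk>0); P=pts(m,np.c_[u,v],d[v,u]); k=(np.linalg.norm(P-near,axis=1)<rad)&(P[:,2]>zmin)
    z=np.zeros_like(mk); z[v[k],u[k]]=255
    nn,l,st,_=cv2.connectedComponentsWithStats(z,connectivity=8)
    o=-m['view'][:3,:3].T@m['view'][:3,3]
    P=P[k]; return P,np.c_[u,v][k],m,o
E
python3 - <<'E'
from spoon import *
from rig import bot
o=bot.get_obs();R=Ro.from_euler('xyz',o['tool_rot']).as_matrix();t=o['tool_pos']
P,uv,m,c=spoonpts(7,t+[30,-20,40],zmin=80)
L=(P-t)@R
print(len(P))
ay=L[:,1]
for a in range(-70,160,20):
    k=(ay>=a)&(ay<a+20)
    if k.sum()>5: q=L[k]; print(a,k.sum(),'x(down)',np.percentile(q[:,0],[10,50,90]).round(1),'z',np.percentile(q[:,2],[5,50,95]).round(1))
E
```

```text
717
-70 8 x(down) [-26.9 -24.7 -22.1] z [-6.8 -1.1  2.4]
-50 25 x(down) [-27.  -24.8 -22.2] z [-6.1 -0.7  5.7]
-30 30 x(down) [-27.  -24.4 -18.6] z [-8.3  0.1  6.7]
-10 40 x(down) [-26.4 -22.7 -19.4] z [-6.6  3.1 10.5]
10 47 x(down) [-24.  -21.3 -17.6] z [-7.6  2.8 11.2]
30 46 x(down) [-23.7 -21.3 -16. ] z [-8.1  2.1 10.6]
50 100 x(down) [-21.8 -13.2  -9.7] z [-20.5   0.6  20.5]
70 112 x(down) [-13.4 -11.9  -9.7] z [-21.3   0.1  22.8]
90 125 x(down) [-13.1 -10.7  -8.9] z [-21.9  -0.6  21.7]
110 169 x(down) [-11.4  -8.7  -1.7] z [-23.3   1.   20.7]
130 15 x(down) [-8.6 -4.8 -2. ] z [-11.8  -1.    3.8]
```

```bash
python3 snap.py 8 scene; cat > meas.py <<'E'
from spoon import *
from rig import bot
import sys
o=bot.get_obs();R=Ro.from_euler('xyz',o['tool_rot']).as_matrix();t=o['tool_pos']
print(o['time_s'],t.round(1),o['finger_gap'].round(1),o['ft_force'].round(1))
P,uv,m,c=spoonpts(sys.argv[1],t+[30,-20,40] if len(sys.argv)<3 else t+np.array(eval(sys.argv[2])),zmin=60)
L=(P-t)@R
for a in range(-90,160,20):
    k=(L[:,1]>=a)&(L[:,1]<a+20)
    if k.sum()>5: q=L[k]; print(a,k.sum(),'x(down)',np.percentile(q[:,0],[10,50,90]).round(1),'z',np.percentile(q[:,2],[5,50,95]).round(1))
print('y range',np.percentile(L[:,1],[0.3,99.7]))
E
python3 meas.py 8; python3 -c "
from tip import *
tips(8)
i=cv2.imread('pics/scene8.png');cv2.imwrite('pics/scene8z.png',cv2.resize(i[200:280,220:310],None,fx=8,fy=7))"
```

```text
[[487.0, -192.0, 169.0, 263.0, 246.0], [468.0, -228.0, 170.0, 246.0, 248.0], [472.0, -228.0, 172.0, 247.0, 248.0], [488.0, -193.0, 172.0, 263.0, 245.0], [490.0, -191.0, 173.0, 264.0, 245.0], [468.0, -230.0, 174.0, 245.0, 247.0], [469.0, -229.0, 174.0, 246.0, 247.0], [486.0, -191.0, 174.0, 263.0, 244.0]]Traceback (most recent call last):
  File "meas.py", line 5, in <module>
    print(o['time_s'],t.round(1),o['finger_gap'].round(1),o['ft_force'].round(1))
                                 ^^^^^^^^^^^^^^^^^^^^^
AttributeError: 'float' object has no attribute 'round'
```

View pics/scene8z.png

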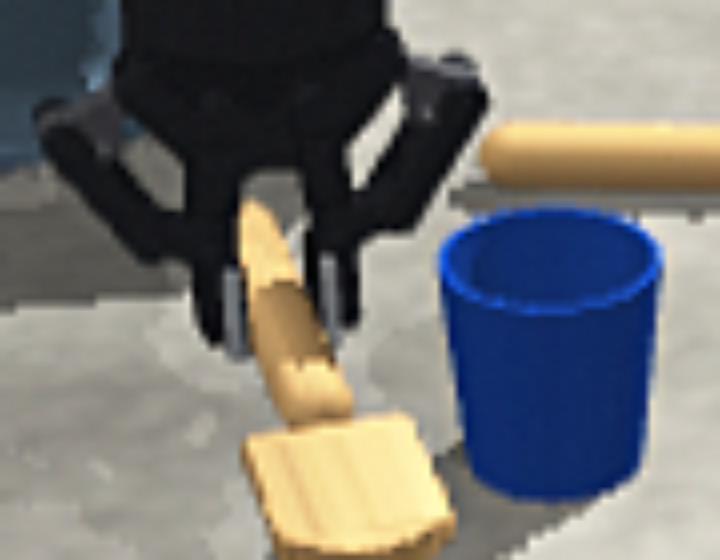

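```bash
sed -i "s/o\['finger_gap'\].round(1)/o['finger_gap']/" meas.py; python3 meas.py 8
```

```text
5.1333 [ 473.8 -205.7  148.2] 20.292191976404986 [ 0.4 -0.4  0.4]
-50 24 x(down) [-35.9 -33.  -30.7] z [-6.4 -0.   5.3]
-30 24 x(down) [-35.2 -33.2 -29.6] z [-6.7 -0.   7.3]
-10 36 x(down) [-34.2 -32.5 -30.4] z [-7.   2.8  9.3]
10 50 x(down) [-35.4 -31.4 -24.8] z [-7.4  3.4 11.4]
30 47 x(down) [-33.5 -30.7 -24.7] z [-8.9  1.1 10.4]
50 84 x(down) [-31.8 -26.1 -20. ] z [-11.5   1.7  14.4]
70 115 x(down) [-24.2 -21.9 -19.7] z [-22.2   0.7  23.2]
90 119 x(down) [-23.2 -21.4 -19.2] z [-21.5   0.1  22.6]
110 150 x(down) [-22.3 -20.  -13.4] z [-23.1  -0.1  21.6]
130 63 x(down) [-21.3 -16.8 -10.5] z [-14.2  -0.4  12.6]
y range [-53.0215073  137.86000043]
```

```bash
cat > board.py <<'E'
import numpy as np
yaw=np.radians(11.7);t=np.radians(30)
X=np.array([np.cos(yaw)*np.cos(t),np.sin(yaw)*np.cos(t),np.sin(t)]);Y=np.array([-np.sin(yaw),np.cos(yaw),0]);Z=np.cross(X,Y)
O=591.1*X-15.1*Y-241.8*Z
H=np.array([np.cos(yaw),np.sin(yaw),0])
def W(x,y,z): return O+x*X+y*Y+z*Z
def Bf(P): return np.array([(P-O)@X,(P-O)@Y,(P-O)@Z])
E
cat > g2.py <<'E'
from st import *; from board import *
def axisgo(A,off=-24):
    o=bot.get_obs(); R=Ro.from_euler('xyz',o['tool_rot']).as_matrix()
    a=o['tool_pos']+R@[off,0,0]; print('axis now world',a.round(1),'board',Bf(a).round(1))
    go(o['tool_pos']+A-a, yaw+np.pi/2)
E
python3 -c "
from g2 import *
E=W(100,143,0); S=E-112*H; S[2]=E[2]+28
print(E,S,W(-12,143,16)); axisgo(S+[0,0,85])"
```

```text
[678.52634042 271.12983738 136.14505736] [568.85338563 248.4176603  164.14505736] [575.71299298 249.83821669  94.00146383]
axis now world [ 473.6 -205.7  172.2] board [-139.4 -282.4  179.9]
t 5.13 p [ 473.8 -205.7  148.2] axes [[0.005, -0.001, -1.0], [0.882, -0.472, 0.005], [-0.472, -0.882, -0.002]] q [-0.63  0.01  1.96  0.    1.17  1.43] gap 20.3 F [ 0.4 -0.4  0.4]
shift cm tool [ -7.67 -12.98 -44.55]
turn 2.446297496457422 or -0.6952951571323713
```

Emit:
step_arm(
  commands="-2.5 0 0 0 1;-2.7 0 0 0 1;-2.5 0 -1 -0.1 1;0 0 -2 -0.1 1;0 0 -2.5 -0.1 1;0 0 -2.5 -0.1 1;0 0 -2.5 -0.1 1;0 0 -2.5 -0.1 1;0 0 -2.5 -0.09 1;0 0 -2.5 0 1",
)

```text
time_s: 5.97
tool_pos: [485.0, -24.4, 216.0]
tool_rot: [-2.401, 1.556, 2.537]
ft_force: [-0.0, 0.5, -2.2]
finger_gap: 20.7
```

```bash
python3 -c "
from g2 import *
E=W(100,143,0); S=E-112*H; S[2]=E[2]+28
axisgo(S+[0,0,85])"
```

```text
axis now world [485.3 -24.6 240. ] board [ -63.9 -107.4  214.5]
t 5.97 p [485.  -24.4 216. ] axes [[-0.012, 0.008, -1.0], [0.975, 0.224, -0.01], [0.224, -0.975, -0.011]] q [-0.29 -0.14  1.97  0.    1.33  1.06] gap 20.7 F [-0.   0.5 -2.2]
shift cm tool [ -0.79  14.24 -24.75]
turn -3.1201835123390946 or 0.021409141250698482
```

Emit:
step_arm(
  commands="-0.2 1.4 -2.5 0.02 1;-0.2 1.5 -2.5 0 1;-0.2 1.5 -2.6 0 1;-0.2 1.5 -2.6 0 1;0 1.5 -2.6 0 1;0 1.5 -2.6 0 1;0 1.5 -2.6 0 1;0 1.5 -2.5 0 1;0 1 -2.5 0 1",
)

```text
time_s: 6.72
tool_pos: [555.8, 240.9, 206.3]
tool_rot: [-1.977, 1.531, 2.94]
ft_force: [0.8, -1.1, -1.7]
finger_gap: 20.5
```

```bash
python3 -c "
from g2 import *
E=W(100,143,0); S=E-112*H; S[2]=E[2]+28
axisgo(S+[0,0,20])"
```

```text
axis now world [556.7 240.7 230.3] board [ 38.5 137.9 144.3]
t 6.72 p [555.8 240.9 206.3] axes [[-0.039, 0.008, -0.999], [0.978, 0.203, -0.037], [0.203, -0.979, -0.016]] q [0.21 0.18 1.67 0.02 1.34 1.58] gap 20.5 F [ 0.8 -1.1 -1.7]
shift cm tool [ 4.57  1.51 -0.44]
turn -3.1409655995035255 or 0.0006270540862676199
```

Emit:
step_arm(
  commands="1.5 0.5 -0.2 0 1;1.5 0.5 -0.2 0 1;1.4 0.4 0 0 1;0 0 0 0 1;0 0 0 0 1",
)

```text
time_s: 7.13
tool_pos: [562.9, 254.7, 150.7]
tool_rot: [-1.906, 1.519, 3.019]
ft_force: [-0.2, -0.0, -0.8]
finger_gap: 20.3
```

```bash
python3 snap.py 9 scene top; python3 meas.py 9 "[60,20,20]";python3 -c "
from g2 import *
E=W(100,143,0); S=E-112*H; S[2]=E[2]+28
axisgo(S)
import cv2
i=cv2.imread('pics/scene9.png');cv2.imwrite('pics/scene9z.png',cv2.resize(i[110:310,270:470],None,fx=3.6,fy=3))
i=cv2.imread('pics/top9.png');cv2.imwrite('pics/top9z.png',cv2.resize(i[130:280,200:360],None,fx=4.4,fy=4))"
```

```text
7.2333 [563.  254.4 151.5] 20.360903716007154 [ 0.1  0.3 -0.6]
-70 82 x(down) [-30.9  70.9  77.5] z [ 0.8 42.9 78.4]
-50 98 x(down) [-30.2 -17.7  88.7] z [ 1.8 18.1 73.1]
-30 39 x(down) [-31.9 -26.1 -15.8] z [ 4.7 11.1 51.3]
-10 68 x(down) [-28.2  37.1  85.1] z [ -9.3 110.3 162.3]
10 134 x(down) [-31.5 -12.9  71.5] z [-39.5  14.  162.7]
30 88 x(down) [-150.4  -22.9   34.2] z [ -9.5   9.7 161.8]
50 112 x(down) [-26.9 -15.7  41.2] z [ -4.8  16.8 161.7]
70 108 x(down) [-20.6 -17.8  32.4] z [-17.7  10.3 106.1]
90 161 x(down) [-19.3 -11.3  21.3] z [-18.1  18.9 113.6]
110 307 x(down) [-18.   11.6  19.2] z [-12.   57.4 162.4]
130 12 x(down) [-17.7 -14.5 -10.4] z [-5.   3.4 11.7]
y range [-62.95716449 132.20908482]
axis now world [564.2 254.2 175.4] board [ 19.7 149.6  91.7]
t 7.23 p [563.  254.4 151.5] axes [[-0.051, 0.007, -0.999], [0.976, 0.211, -0.048], [0.211, -0.977, -0.017]] q [0.23 0.27 1.67 0.02 1.26 1.59] gap 20.4 F [ 0.1  0.3 -0.6]
shift cm tool [1.1  0.39 0.69]
turn -3.1327116477744856 or 0.008881005815307486
```

View pics/scene9z.png

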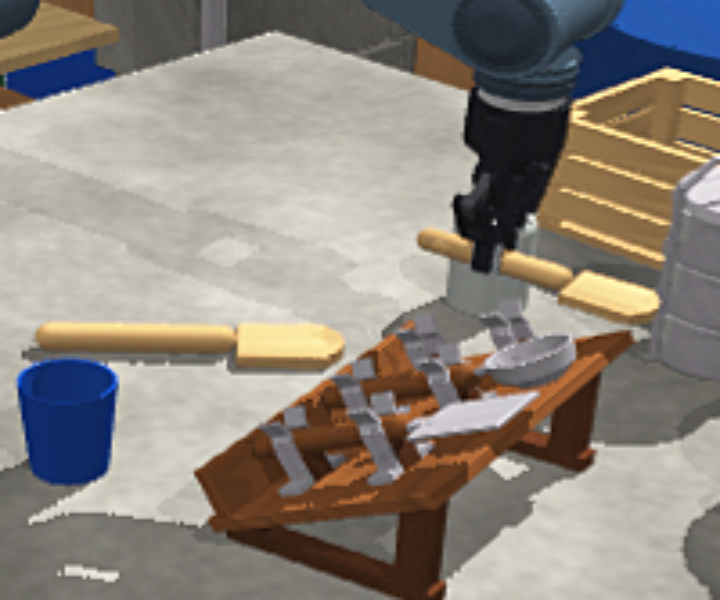

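View pics/top9z.png

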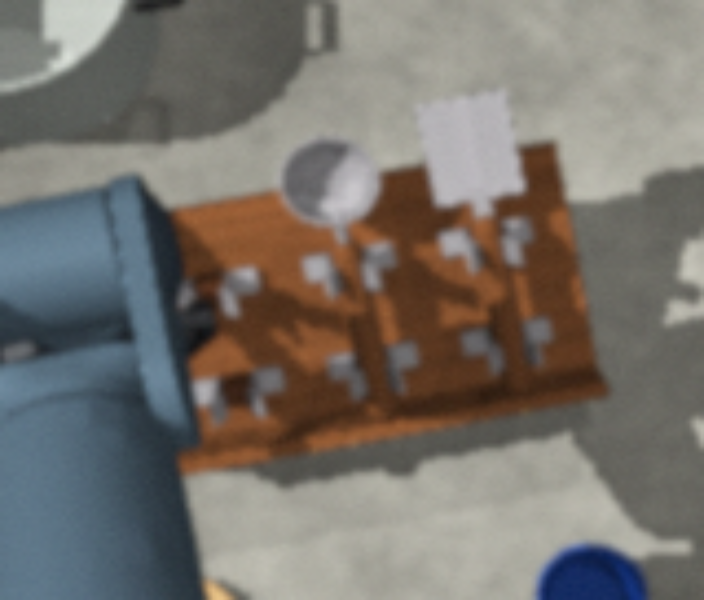

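Emit:
step_arm(
  commands="0.6 0.2 0.4 0 1;0.6 0.2 0.3 0 1;0.5 0 0 0 1;0.4 0 0 0 1;0 0 0 0 1",
  squeeze=30,
)

```text
time_s: 7.65
tool_pos: [569.6, 247.0, 131.5]
tool_rot: [-1.955, 1.525, 2.969]
ft_force: [-0.9, -0.0, -0.9]
finger_gap: 20.7
```

```bash
python3 -c "
from g2 import *
E=W(100,143,0); S=E-112*H; S[2]=E[2]+11
axisgo(S);o=bot.get_obs();print(o['torque'])"
```

```text
axis now world [570.7 246.9 155.4] board [ 13.9 141.1  72. ]
t 7.65 p [569.6 247.  131.5] axes [[-0.045, 0.008, -0.999], [0.977, 0.21, -0.042], [0.209, -0.978, -0.017]] q [0.22 0.29 1.67 0.02 1.22 1.57] gap 20.7 F [-0.9 -0.  -0.9]
shift cm tool [ 0.84 -0.11 -0.18]
turn -3.1345036259440913 or 0.007089027645701851
[0.0050238  0.00405601 0.05733874]
```

Emit:
step_arm(
  commands="0.6 0.1 -0.1 0 1;0.6 0.1 -0.1 0 1;0.6 0.1 0 0 1;0.5 0.1 0 0 1",
)

```text
time_s: 7.98
tool_pos: [574.1, 250.8, 109.8]
tool_rot: [-2.01, 1.53, 2.913]
ft_force: [-1.8, 0.8, 1.4]
finger_gap: 20.6
```

```bash
python3 snap.py 10 scene; python3 -c "
from g2 import *
axisgo(W(-12,143,16));o=bot.get_obs();print(o['torque'])
import cv2
i=cv2.imread('pics/scene10.png');cv2.imwrite('pics/scene10z.png',cv2.resize(i[150:290,320:470],None,fx=5,fy=4))"
```

```text
axis now world [574.9 250.5 132.7] board [  6.8 143.8  49.9]
t 8.03 p [573.9 250.7 108.8] axes [[-0.04, 0.009, -0.999], [0.977, 0.209, -0.037], [0.209, -0.978, -0.017]] q [0.22 0.33 1.67 0.02 1.18 1.58] gap 20.7 F [0.8 1.  1.1]
shift cm tool [3.87 0.21 0.15]
turn -3.1346563363417745 or 0.006936317248018575
[ 0.17083539 -0.48256942 -0.01350073]
```

View pics/scene10z.png

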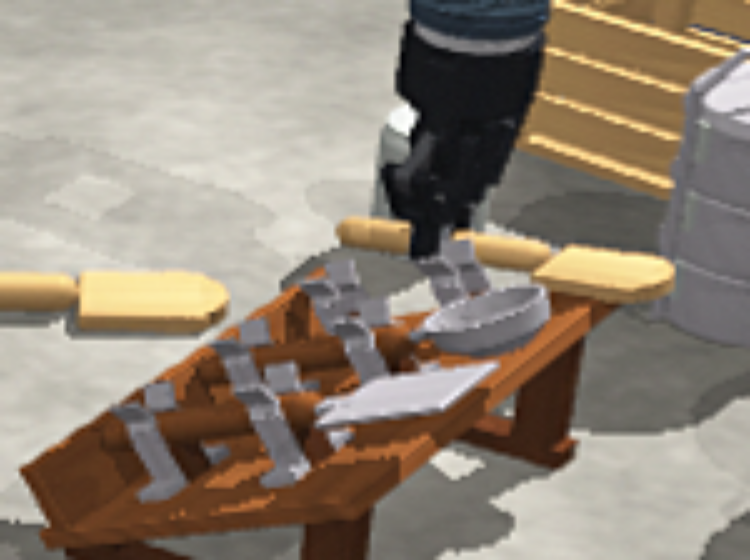

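Emit:
step_arm(
  commands="0.6 0 0 0 1;0.6 0 0 0 1;0.6 0 0 0 1;0.5 0 0 0 1",
)

```text
time_s: 8.37
tool_pos: [574.8, 251.4, 85.2]
tool_rot: [-2.06, 1.534, 2.863]
ft_force: [-0.5, 0.1, 2.4]
finger_gap: 20.6
```

```bash
python3 -c "
from g2 import *
axisgo(W(-12,143,16));o=bot.get_obs();print(o['torque'])"
```

```text
axis now world [575.7 251.2 109.2] board [ -4.2 144.3  29. ]
t 8.37 p [574.8 251.4  85.2] axes [[-0.035, 0.01, -0.999], [0.977, 0.21, -0.032], [0.209, -0.978, -0.017]] q [0.22 0.36 1.68 0.02 1.13 1.58] gap 20.6 F [-0.5  0.1  2.4]
shift cm tool [1.52 0.02 0.16]
turn -3.134445890733696 or 0.007146762856097055
[ 0.13996984 -0.28154752  0.09914193]
```

Emit:
step_arm(
  commands="0.5 -0.1 0 0 1;0.5 -0.1 0.1 0 1;0.3 0 0 0 1",
)

```text
time_s: 8.62
tool_pos: [572.6, 250.2, 70.4]
tool_rot: [-2.069, 1.534, 2.854]
ft_force: [0.2, -0.0, 2.5]
finger_gap: 20.6
```

```bash
python3 snap.py 11 scene; python3 -c "
from g2 import *
axisgo(W(-12,143,16));o=bot.get_obs();print(o['torque'])
import cv2
i=cv2.imread('pics/scene11.png');cv2.imwrite('pics/scene11z.png',cv2.resize(i[150:290,320:470],None,fx=5,fy=4))"
```

```text
axis now world [573.  249.9  93.8] board [-14.3 143.6  17.2]
t 8.67 p [572.2 250.1  69.9] axes [[-0.036, 0.01, -0.999], [0.977, 0.21, -0.033], [0.209, -0.978, -0.017]] q [0.22 0.38 1.69 0.02 1.11 1.57] gap 20.7 F [-0.8 -0.1  1.8]
shift cm tool [-0.03  0.26  0.06]
turn -3.1343496742939334 or 0.007242979295859708
[ 0.03664421 -0.26875468  0.00324218]
```

View pics/scene11z.png

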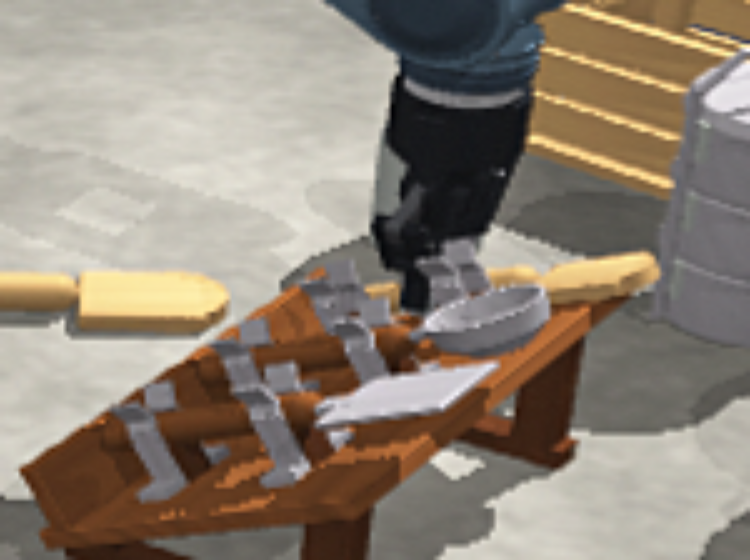

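Emit:
step_arm(
  commands="-1.3 -0.7 0 0 1;-1.5 -0.8 0 0 1;-1.5 -0.8 0 0 1;-1.5 -0.8 0 0 1;-1.5 -0.8 0 0 1;0 0 0 0 1;0 0 0 0 1",
  squeeze=45,
)

```text
time_s: 9.25
tool_pos: [531.1, 239.4, 139.9]
tool_rot: [-1.927, 1.522, 2.995]
ft_force: [-0.1, -0.3, -2.2]
finger_gap: 20.5
```

```bash
python3 snap.py 12 scene top;  python3 -c "
from g2 import *
axisgo(W(-3,95,100));o=bot.get_obs();print(o['torque'])
import cv2
i=cv2.imread('pics/scene12.png');cv2.imwrite('pics/scene12z.png',cv2.resize(i[130:290,310:480],None,fx=4.4,fy=3.7))"
```

```text
axis now world [532.5 239.2 163.5] board [-15.8 141.4  98.4]
t 9.35 p [531.3 239.4 139.5] axes [[-0.049, 0.007, -0.999], [0.977, 0.208, -0.046], [0.208, -0.978, -0.017]] q [0.22 0.2  1.77 0.02 1.22 1.57] gap 19.9 F [ 0.5 -0.6 -0.5]
shift cm tool [-0.9   0.96  4.63]
turn -3.13554996121195 or 0.00604269237784294
[-0.05217067 -0.05437747  0.02642594]
```

View pics/scene12z.png

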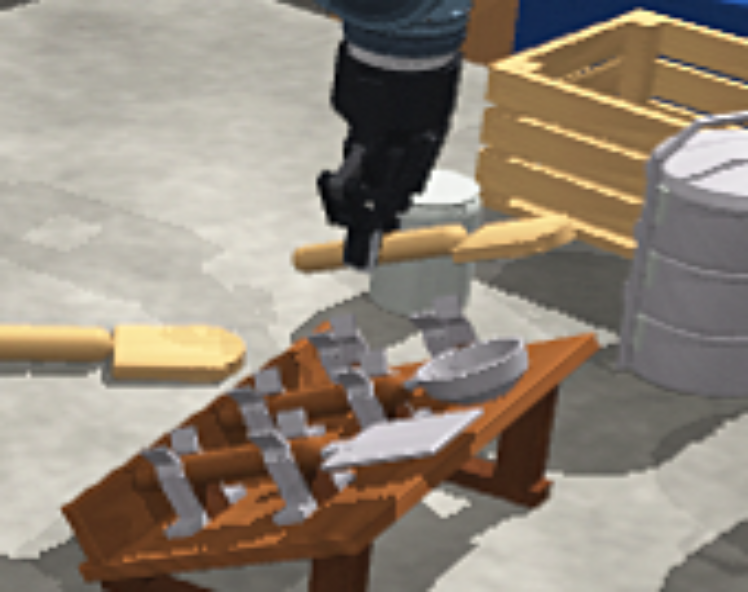

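```bash
cat > ms.py <<'E'
from spoon import *
from board import *
from rig import bot
import sys
def run(tag,n='scene',a=None):
    if a is None:
        o=bot.get_obs();R=Ro.from_euler('xyz',o['tool_rot']).as_matrix();a=o['tool_pos']+R@[-24,0,0]
        print(o['time_s'],'F',o['ft_force'].round(1),o['torque'].round(2),'gap',o['finger_gap'])
    P,uv,m,c=spoonpts(tag,a+30*X,rad=150,n=n)
    B=np.array([Bf(p) for p in P]); b0=Bf(a); print('axis(tool) board',b0.round(1))
    k=(abs(B[:,1]-b0[1])<32)&(abs(B[:,2]-b0[2])<45)
    B=B[k]; print('x range',np.percentile(B[:,0],[.3,99.7]).round(1))
    cs=[]
    for x0 in range(-90,150,15):
        q=B[(B[:,0]>=x0)&(B[:,0]<x0+15)]
        if len(q)>8: print(x0+7,len(q),'y',np.percentile(q[:,1],[4,50,96]).round(1),'z',np.percentile(q[:,2],[4,50,96]).round(1))
run(sys.argv[1],*(sys.argv[2:3]))
E
python3 ms.py 12
```

```text
9.35 F [ 0.5 -0.6 -0.5] [-0.05 -0.05  0.03] gap 19.89011222754643
axis(tool) board [-15.8 141.4  98.4]
x range [-74.  122.4]
-68 24 y [126.7 133.  140.4] z [ 92.9 103.6 109.7]
-53 29 y [126.7 130.2 140.5] z [ 92.9 101.2 109.1]
-38 24 y [125.1 130.9 138. ] z [ 92.5 102.5 107.3]
-8 21 y [129.7 131.7 154.8] z [ 86.7  97.2 104.4]
7 36 y [126.6 130.8 138.7] z [ 87.   97.5 104.5]
22 38 y [126.6 132.  142.3] z [ 85.6  95.5 103. ]
37 35 y [126.6 133.5 140.4] z [ 86.9  95.2 102.3]
52 36 y [117.4 134.3 154.2] z [83.  91.1 98.7]
67 44 y [112.  121.1 158.3] z [80.5 89.2 91. ]
82 46 y [113.6 124.7 156.6] z [79.1 88.2 90.7]
97 54 y [114.  122.4 162.3] z [76.9 86.4 89.5]
112 54 y [113.5 128.5 153.6] z [74.5 84.9 87.5]
127 13 y [125.8 136.7 142.7] z [76.5 80.5 86.3]
```

```bash
python3 -c "
from g2 import *
axisgo(W(-5,98,95))"
```

```text
axis now world [532.5 239.2 163.5] board [-15.8 141.4  98.4]
t 9.35 p [531.3 239.4 139.5] axes [[-0.049, 0.007, -0.999], [0.977, 0.208, -0.046], [0.208, -0.978, -0.017]] q [0.22 0.2  1.77 0.02 1.22 1.57] gap 19.9 F [ 0.5 -0.6 -0.5]
shift cm tool [-0.37  1.07  4.34]
turn -3.13554996121195 or 0.00604269237784294
```

Emit:
step_arm(
  commands="-0.2 0.3 1.2 0 1;-0.2 0.4 1.5 0 1;-0.1 0.4 1.5 0 1;0 0 0.2 0 1;0 0 0 0 1;0 0 0 0 1",
)

```text
time_s: 9.85
tool_pos: [551.4, 194.3, 137.0]
tool_rot: [-1.864, 1.512, 3.058]
ft_force: [-0.5, 0.2, -1.2]
finger_gap: 20.3
```

```bash
python3 snap.py 13 scene top; python3 ms.py 13;  python3 -c "
from g2 import *
axisgo(W(-5,98,75))
import cv2
i=cv2.imread('pics/scene13.png');cv2.imwrite('pics/scene13z.png',cv2.resize(i[150:290,330:470],None,fx=5,fy=4.2))"
```

```text
9.95 F [ 0.1  0.5 -0.7] [ 0.01 -0.06 -0.02] gap 20.349133717371842
axis(tool) board [-7.8 93.7 91. ]
x range [-63.1 129.9]
-53 30 y [78.2 83.5 91.6] z [ 85.9  95.8 102.7]
-38 34 y [78.3 83.5 92. ] z [ 83.8  93.5 100.5]
-23 10 y [78.1 82.  91.1] z [88.8 95.6 99. ]
7 37 y [78.  83.5 97.7] z [79.5 88.9 97.5]
22 34 y [79.4 83.9 92.3] z [78.  88.7 95.4]
37 37 y [79.1 83.4 91.9] z [76.4 89.5 94. ]
52 41 y [78.  85.  94.2] z [76.1 85.5 93.1]
67 39 y [ 64.3  83.1 110.2] z [73.1 80.8 85.8]
82 52 y [ 64.8  80.5 111.3] z [71.1 79.5 82.1]
97 47 y [ 63.7  71.4 108.9] z [68.4 78.7 80.8]
112 58 y [ 64.9  74.5 110.2] z [68.8 77.1 79.4]
127 47 y [ 70.3  83.5 101.8] z [65.6 73.2 77.2]
axis now world [552.5 194.7 161.1] board [-7.8 93.7 91. ]
t 9.95 p [551.1 194.8 137.1] axes [[-0.059, 0.005, -0.998], [0.976, 0.209, -0.056], [0.208, -0.978, -0.017]] q [0.14 0.22 1.75 0.01 1.23 1.5 ] gap 20.3 F [ 0.1  0.5 -0.7]
shift cm tool [ 1.19  1.12 -0.4 ]
turn -3.134902766646334 or 0.006689886943459289
```

View pics/scene13z.png

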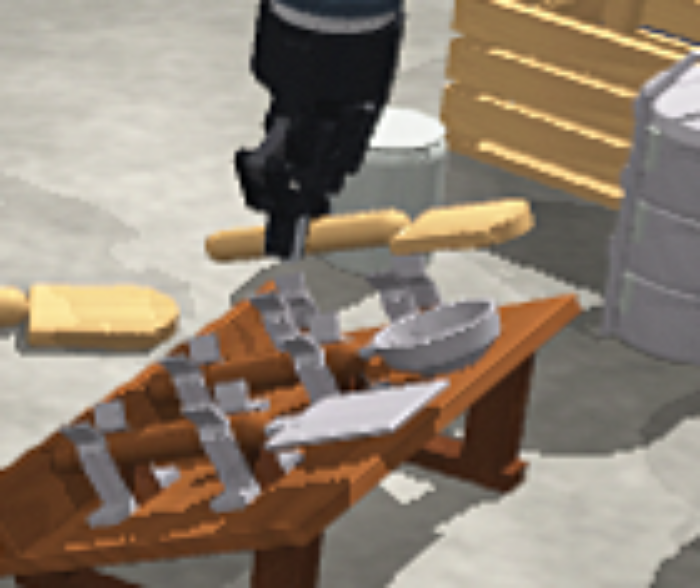

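View pics/top13.png

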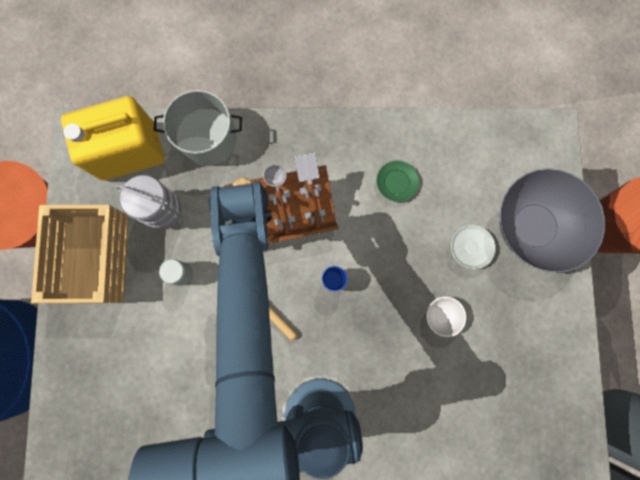

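Emit:
step_arm(
  commands="0.3 0.2 -0.3 0 1;0.4 0.4 -0.2 0 1;0.5 0.4 0 0 1;0 0 0 0 1",
)

```text
time_s: 10.28
tool_pos: [559.1, 204.2, 123.4]
tool_rot: [-1.868, 1.512, 3.057]
ft_force: [0.4, -2.3, -0.5]
finger_gap: 20.2
```

```bash
python3 snap.py 14 scene; python3 ms.py 14;  python3 -c "
from g2 import *
axisgo(W(-5,99,60))
import cv2
i=cv2.imread('pics/scene14.png');cv2.imwrite('pics/scene14z.png',cv2.resize(i[170:270,350:450],None,fx=7,fy=6))"
```

```text
10.3333 F [ 0.2 -0.4 -1.8] [-0.03 -0.02 -0.01] gap 20.780244620488883
axis(tool) board [ -6.1 101.2  74.7]
x range [-89.1 132.2]
-83 48 y [ 72.9  92.3 112.2] z [30.3 38.  44.3]
-68 11 y [ 80.8  91.9 102.7] z [32.9 72.7 81.4]
-53 33 y [ 87.7  93.1 101.2] z [63.4 77.9 84.8]
-38 36 y [ 86.1  92.8 100.6] z [68.7 77.1 85.1]
-23 10 y [84.5 88.4 95.6] z [68.1 77.9 82.2]
7 36 y [ 85.9  91.9 112.2] z [63.1 73.2 80. ]
22 37 y [87.8 91.8 99.7] z [61.3 72.4 79.3]
37 37 y [ 86.5  91.  101.7] z [61.8 71.3 78.6]
52 42 y [ 85.6  93.9 101.9] z [59.3 68.8 76.3]
67 41 y [ 73.3  84.3 123.5] z [57.  64.4 68.3]
82 49 y [ 73.8  86.7 118.7] z [55.6 63.5 65.8]
97 51 y [ 74.4  82.7 122.3] z [53.9 61.7 63.9]
112 50 y [ 72.   82.8 119.4] z [53.  60.7 63.1]
127 56 y [ 73.2  92.8 113.5] z [49.4 56.8 62.3]
axis now world [560.5 204.  147.8] board [ -6.1 101.2  74.7]
t 10.33 p [559.1 204.1 123.8] axes [[-0.058, 0.005, -0.998], [0.976, 0.211, -0.056], [0.211, -0.977, -0.017]] q [0.15 0.26 1.73 0.01 1.21 1.51] gap 20.8 F [ 0.2 -0.4 -1.8]
shift cm tool [1.17 0.89 0.25]
turn -3.1325233243814825 or 0.009069329208310606
```

View pics/scene14z.png

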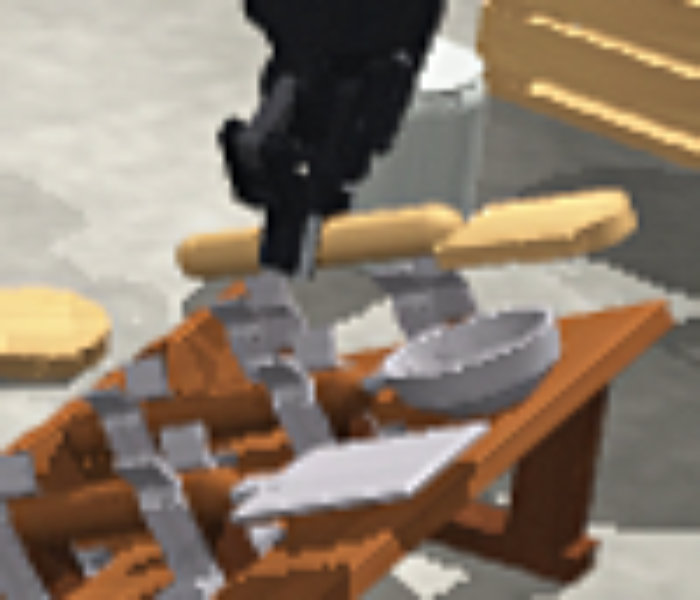

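Emit:
step_arm(
  commands="0.4 0.2 0.2 0 1;0.5 0.3 0.1 0 1;0.5 0.3 0 0 1;0.4 0.3 0 0 1",
  squeeze=60,
)

```text
time_s: 10.67
tool_pos: [571.6, 200.7, 107.4]
tool_rot: [-1.755, 1.515, -3.113]
ft_force: [-9.6, -7.7, 14.4]
finger_gap: 19.9
```

```bash
python3 snap.py 15 scene; python3 ms.py 15;  python3 -c "
from g2 import *
axisgo(W(-5,98,39))
import cv2
i=cv2.imread('pics/scene15.png');cv2.imwrite('pics/scene15z.png',cv2.resize(i[170:270,350:450],None,fx=7,fy=6))"
```

```text
10.7167 F [-2.2 -5.9  4.3] [-0.87  0.11 -0.08] gap 19.60845400163443
axis(tool) board [-4.1 95.6 54. ]
x range [-85.6 134.3]
-83 96 y [ 73.1  94.4 114.4] z [13.1 29.2 44.1]
-53 19 y [79.2 85.2 95.2] z [48.6 60.6 64.4]
-38 20 y [82.5 87.9 94.5] z [52.  61.2 64.4]
-23 16 y [81.6 86.4 94.5] z [46.5 58.6 63. ]
7 24 y [ 81.5  86.8 107.5] z [42.5 51.8 62.4]
22 31 y [80.6 86.  94.3] z [45.  55.3 61.2]
37 15 y [ 78.2  90.4 109.8] z [49.5 57.8 60.6]
52 36 y [83.1 86.9 97. ] z [44.  53.3 59. ]
67 41 y [ 67.   86.2 115.9] z [39.9 46.9 52.7]
82 45 y [ 68.1  82.3 115.6] z [40.2 47.1 49.2]
97 50 y [ 67.3  76.8 115.2] z [37.7 45.7 47.4]
112 48 y [ 66.8  77.9 115. ] z [36.  45.  47.2]
127 65 y [ 70.3  85.5 107.7] z [33.7 42.4 46. ]
axis now world [573.4 201.  130.9] board [-4.1 95.6 54. ]
t 10.72 p [572.1 200.9 106.9] axes [[-0.055, -0.001, -0.998], [0.976, 0.211, -0.054], [0.211, -0.978, -0.011]] q [0.15 0.3  1.71 0.01 1.18 1.5 ] gap 19.6 F [-2.2 -5.9  4.3]
shift cm tool [ 1.31  0.74 -0.22]
turn -3.132965023430586 or 0.0086276301592072
```

View pics/scene15z.png

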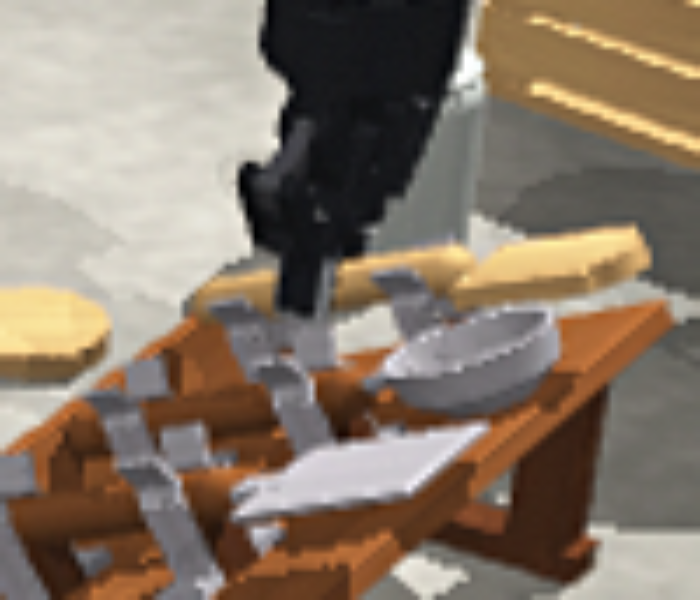

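Emit:
step_arm(
  commands="0.4 0.3 0.1 0 1;0.4 0.3 0 0 1;0.4 0.3 0 0 1",
)

```text
time_s: 10.97
tool_pos: [578.6, 201.8, 97.7]
tool_rot: [-1.78, 1.506, -3.14]
ft_force: [-6.3, -0.6, 6.5]
finger_gap: 20.0
```

```bash
python3 snap.py 16 scene; python3 ms.py 16;  python3 -c "
from g2 import *
axisgo(W(-5,98,39))
import cv2
i=cv2.imread('pics/scene16.png');cv2.imwrite('pics/scene16z.png',cv2.resize(i[170:270,350:450],None,fx=7,fy=6))"
```

```text
11.0167 F [-2.6 -0.1  1.8] [0.08 0.09 0.01] gap 19.796515849249847
axis(tool) board [-2.8 95.  41.5]
x range [-85.9 134. ]
-83 84 y [ 73.9  92.4 111.8] z [12.4 30.1 44.3]
-68 13 y [ 67.4  80.2 102.8] z [ 6.7 27.  49.8]
-38 19 y [ 80.5  90.3 106.4] z [34.6 49.5 56.1]
-23 22 y [ 78.3  87.8 120.7] z [ 0.6 46.6 53.3]
7 26 y [ 72.1  86.3 103.4] z [-2.5 36.8 47.5]
22 33 y [65.1 84.  89.8] z [-1.6 39.6 48.8]
52 31 y [81.2 86.8 99.9] z [29.5 38.1 44.6]
67 40 y [ 82.   91.7 116.3] z [-1.9 33.2 42.1]
82 45 y [ 70.1  98.4 119.5] z [-2.9  0.7 32.6]
97 61 y [ 70.4  92.4 118.1] z [-3.1 20.1 30.7]
112 54 y [ 67.1  75.9 111.7] z [18.2 27.4 30.6]
127 67 y [ 71.1  85.7 108.8] z [14.9 23.5 27.6]
axis now world [580.7 201.9 120.6] board [-2.8 95.  41.5]
t 11.02 p [579.2 201.9  96.7] axes [[-0.064, 0.0, -0.998], [0.976, 0.21, -0.062], [0.209, -0.978, -0.014]] q [0.15 0.33 1.69 0.01 1.18 1.5 ] gap 19.8 F [-2.6 -0.1  1.8]
shift cm tool [ 0.33 -0.04 -0.29]
turn -3.1339842777053786 or 0.007608375884414542
```

View pics/scene16z.png

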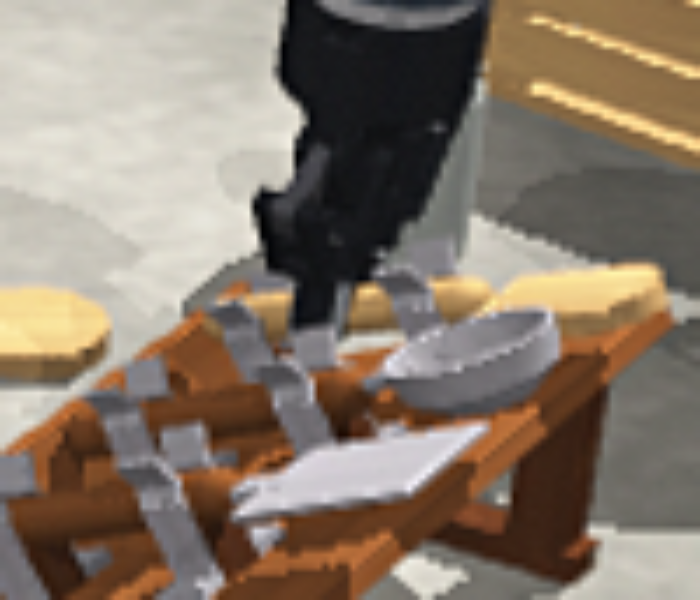

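Emit:
step_arm(
  commands="0.4 0.2 0 0 1;0.5 0.3 0 0 1;0.4 0.2 0 0 1",
)

```text
time_s: 11.27
tool_pos: [580.5, 202.3, 92.6]
tool_rot: [-1.721, 1.486, -3.079]
ft_force: [-20.0, -8.6, 25.2]
finger_gap: 20.0
```

```bash
python3 snap.py 17 scene; python3 ms.py 17 | grep -v '^-[86]';  python3 -c "
from g2 import *
axisgo(W(-5,98,39))
import cv2
i=cv2.imread('pics/scene17.png');cv2.imwrite('pics/scene17z.png',cv2.resize(i[170:270,350:450],None,fx=7,fy=6))"
```

```text
11.3167 F [-23.   -7.3  32.5] [-1.17  3.81  0.01] gap 19.89617995596823
axis(tool) board [-3.3 95.1 36.9]
x range [-86.1 135.7]
-53 13 y [69.8 82.4 85.7] z [11.7 35.1 46.6]
-38 12 y [ 83.8  92.  116.8] z [14.9 42.4 44.9]
-23 17 y [ 80.2  84.6 104.9] z [18.4 38.3 43.6]
7 26 y [ 69.9  84.5 105.1] z [-2.3 32.  43.8]
22 33 y [65.3 83.5 90.8] z [-1.5 37.4 44.9]
52 34 y [82.2 87.  99.2] z [29.6 39.1 44.6]
67 34 y [ 74.1  91.2 123.2] z [-0.9 35.  44.2]
82 49 y [ 76.   99.5 120.6] z [-2.3 33.1 35.5]
97 89 y [ 68.3  93.5 123.7] z [-6.8 -1.1 35.8]
112 51 y [ 66.   78.6 113.8] z [24.6 33.5 35.7]
127 67 y [ 69.3  82.8 105.8] z [23.3 31.4 35.2]
axis now world [582.6 202.3 116.4] board [-3.3 95.1 36.9]
t 11.32 p [580.5 202.2  92.5] axes [[-0.085, -0.005, -0.996], [0.974, 0.211, -0.084], [0.211, -0.977, -0.013]] q [0.15 0.35 1.68 0.01 1.2  1.5 ] gap 19.9 F [-23.   -7.3  32.5]
shift cm tool [-0.08 -0.26 -0.29]
turn -3.132210053907521 or 0.009382599682272286
```

View pics/scene17z.png

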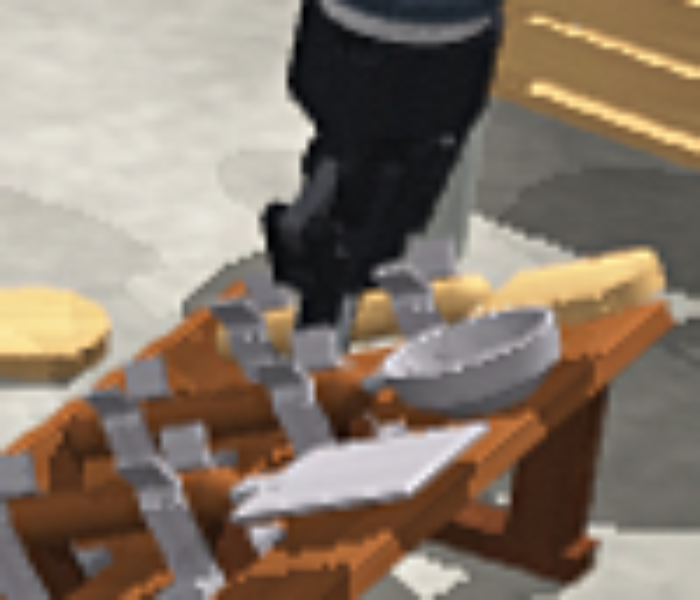

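Emit:
step_arm(
  commands="-0.2 -0.2 0 0 1;0 0 0 0 0.6;0 0 0 0 0.5;0 0 0 0 0.4;0 0 0 0 0.4;0 0 0 0 0.4",
)

```text
time_s: 11.82
tool_pos: [580.0, 202.2, 94.5]
tool_rot: [-1.737, 1.489, -3.095]
ft_force: [0.1, 0.9, 0.3]
finger_gap: 51.4
```

```bash
python3 snap.py 18 scene;  python3 -c "
from g2 import *
axisgo(W(-5,98,39))
import cv2
i=cv2.imread('pics/scene18.png');cv2.imwrite('pics/scene18z.png',cv2.resize(i[170:270,350:450],None,fx=7,fy=6))"
```

```text
axis now world [581.8 202.2 118.4] board [-3.  95.2 38.9]
t 11.87 p [579.9 202.1  94.5] axes [[-0.082, -0.004, -0.997], [0.974, 0.211, -0.081], [0.211, -0.977, -0.013]] q [0.15 0.35 1.68 0.01 1.2  1.5 ] gap 51.0 F [-0.2  0.3  0.2]
shift cm tool [ 0.11 -0.17 -0.28]
turn -3.1322567520123874 or 0.009335901577405714
```

View pics/scene18z.png

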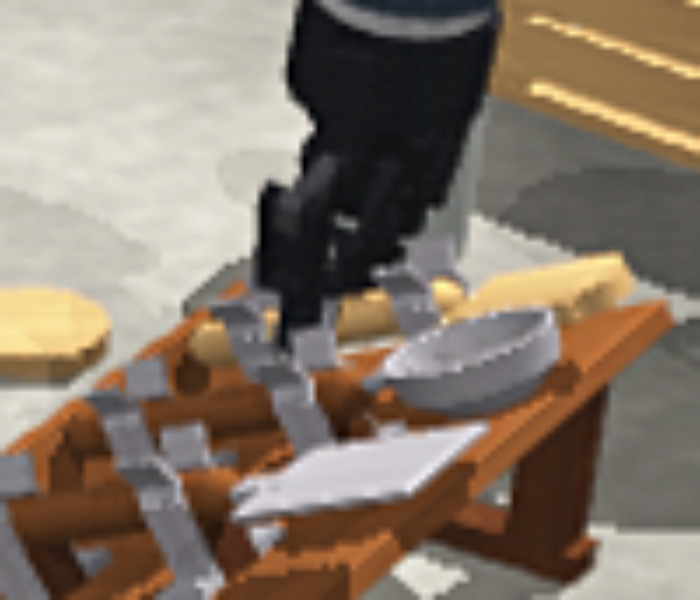

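Emit:
step_arm(
  commands="-0.6 -0.4 0 0 0.4;-1 -0.6 0 0 0.4;-1.5 -0.9 0 0 0.4;-2 -1.1 0 0 0.4;-2 -1 0 0 0.4;-2.5 -1 0 0 0.4;-3 -2 0 0 0.4;-3 -3 0 0 0.4;-2 -3 0 0 0.4;0 -3 0 0 0.4",
)

```text
time_s: 12.7
tool_pos: [433.4, 167.5, 293.7]
tool_rot: [-1.734, 1.487, -3.092]
ft_force: [0.1, -0.4, 0.9]
finger_gap: 51.0
```

```bash
python3 snap.py 19 scene top;  python3 - <<'E'
import cv2,numpy as np
from rig import bot
from ms import *
E
python3 - <<'E'
import sys; sys.argv=['x','19']
import ms
from board import *
a=W(-15,95,35)
for n in('scene','top'): print(n); ms.run('19',n,a)
import cv2
i=cv2.imread('pics/scene19.png');cv2.imwrite('pics/scene19z.png',cv2.resize(i[170:310,310:460],None,fx=5,fy=4))
i=cv2.imread('pics/top19.png');cv2.imwrite('pics/top19z.png',cv2.resize(i[130:280,200:360],None,fx=4.4,fy=4))
E
```

```text
12.8 F [ 0.5  0.  -0.6] [ 0.03 -0.11 -0.02] gap 51.32933583738222
axis(tool) board [-37.2  91.4 285.9]Traceback (most recent call last):
  File "<stdin>", line 3, in <module>
  File "ms.py", line 17, in <module>
    run(sys.argv[1],*(sys.argv[2:3]))
        ~~~~~~~~^^^
IndexError: list index out of range
Traceback (most recent call last):
  File "ms.py", line 17, in <module>
    run(sys.argv[1],*(sys.argv[2:3]))
    ~~~^^^^^^^^^^^^^^^^^^^^^^^^^^^^^^
  File "ms.py", line 11, in run
    k=(abs(B[:,1]-b0[1])<32)&(abs(B[:,2]-b0[2])<45)
           ~^^^^^
IndexError: too many indices for array: array is 1-dimensional, but 2 were indexed
```

```bash
sed -i '$d' ms.py; python3 - <<'E'
import ms
from board import *
a=W(-15,95,35)
for n in('scene','top'): print(n); ms.run('19',n,a)
import cv2
i=cv2.imread('pics/scene19.png');cv2.imwrite('pics/scene19z.png',cv2.resize(i[170:310,310:460],None,fx=5,fy=4))
i=cv2.imread('pics/top19.png');cv2.imwrite('pics/top19z.png',cv2.resize(i[130:280,200:360],None,fx=4.4,fy=4))
E
```

```text
scene
axis(tool) board [-15.  95.  35.]
x range [-87.  123.6]
-83 66 y [ 71.1  90.  113. ] z [11.7 32.5 44.7]
-68 31 y [72.1 85.5 94.1] z [22.8 33.  43.9]
-53 16 y [77.6 81.6 87.1] z [31.5 39.2 46.6]
-38 11 y [ 84.6  89.1 102.2] z [32.6 43.5 45.6]
-23 23 y [80.  86.3 93.4] z [29.2 41.3 45.6]
-8 21 y [82.4 87.1 94.3] z [28.6 40.1 44.2]
7 41 y [74.7 86.2 92. ] z [-2.3 36.  45.2]
22 31 y [64.1 83.3 90.5] z [-3.  36.6 44.1]
52 30 y [ 78.4  91.1 114.5] z [32.6 35.2 41.6]
67 31 y [ 68.2  93.2 120.6] z [-1.  35.  36.3]
82 53 y [ 71.2  97.1 120. ] z [-2.6  0.2 36.4]
97 94 y [ 69.5  95.5 122.8] z [-9.4 -1.9 36. ]
112 59 y [ 68.4  81.9 109.5] z [24.5 32.6 35.4]
127 16 y [ 79.2  92.3 101.2] z [23.9 29.8 35.3]
top
axis(tool) board [-15.  95.  35.]
x range [-12.6 121.9]
-8 55 y [ 65.7  88.3 125.4] z [-6.6 -2.2 41.1]
7 80 y [ 66.9  89.8 123.9] z [-5.5  2.3 45.3]
22 49 y [ 65.1  92.9 124.6] z [-4.5 39.  46.4]
37 33 y [ 88.8  95.8 111.4] z [12.8 42.5 48.2]
52 84 y [ 66.9  93.3 124.9] z [-4.6 32.8 44.1]
67 107 y [ 66.8  92.9 124.6] z [-4.5 32.6 38.4]
82 110 y [ 66.6  91.  123.4] z [-3.7 33.  37.4]
97 104 y [ 68.4  92.2 122.5] z [-5.  32.8 36.8]
112 78 y [ 74.   95.1 115. ] z [24.8 32.4 36.5]
127 10 y [ 87.   94.7 102.3] z [22.5 32.4 36.1]
```

View pics/scene19z.png

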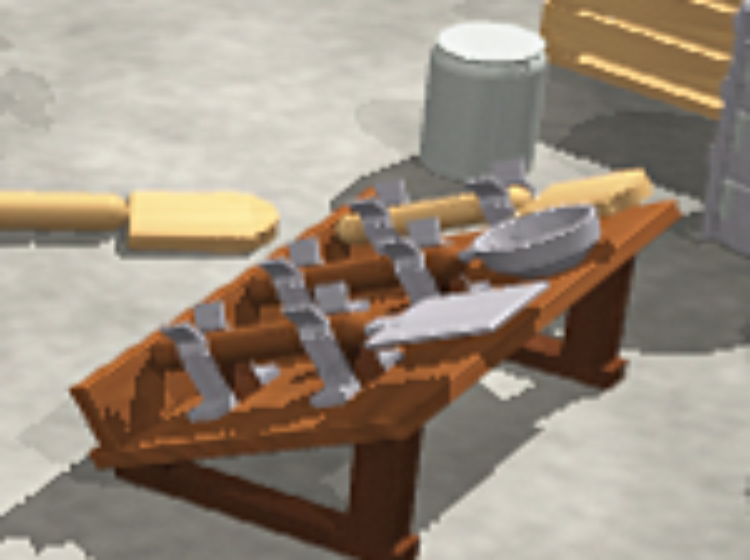

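View pics/top19z.png

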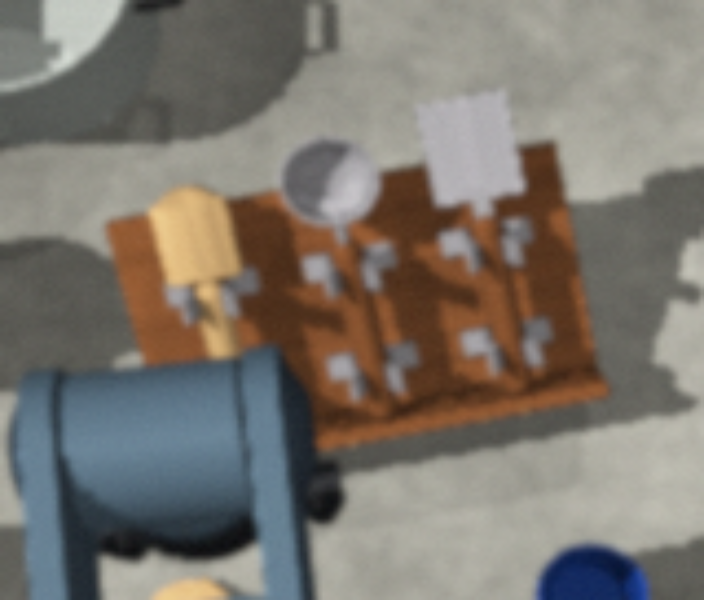

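```bash
python3 -c "
from rig import order
print(order.hand_in())"
```

```text
the job is handed in; nothing more can be done
None
```

I pressed the smaller spoon into the free place (+95 side), blade end up the slope. It snapped home in both pairs of clips. I let go, backed the arm off and handed in at about 12.9 s; hand-in gives no verdict.

**How it went:** The tool could only point straight down, so I picked the spoon up level. I then pressed its blade on the board's top edge, beside the clips, to tilt it in the fingers to about the board's slope, and pushed it in square to the face. The upper pair snapped first, then the lower. The wrist force read about 40 N once the handle was on its pads.

**Last checks, by camera, after release:**
- **Fit:** the handle axis is about 34–35 mm off the face and level with the slope. Sideways it is within about 2–3 mm of the seat.
- **Position along the slope:** the spoon slid down onto the sill when released, so the handle middle is about 12 mm below the seat, inside the 20 mm limit.
- **Other things:** the turner and ladle look unmoved. The bystanders in the last close-ups look unmoved too; I did not measure any of these.
- **Arm:** it is well clear of everything, with no contact force.

**Disagreements:**
- The reported tool height was about 43 mm lower than where the cameras saw the fingers. I went by the cameras, and the grasp bore that out.
- The two cameras differed by 1–3 mm sideways at the clips.
- The tool's tilt drifted to about 0.08 rad during the moves, with no bad effect that I could see.

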